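Tip a square pressing pot mouth-up and fit its square follower

TASK

The square metal pressing pot stands mouth-down on the black rubber mat. Tip it over on the mat, without lifting it clear, until it stands mouth-up on the mat; then put the follower with the square plate into it, plate down, so that the plate lies flat on the pot's floor. Leave the follower with the round plate, the weights, the tape measure and the beaker where they are.

Things in the scene. Friction and masses are not known exactly. Their poses are not given: they have to be found in the camera images.
- mat: Black, finely ribbed rubber mat fixed on the table, 220 mm (its x) by 560 mm (its y), 4 mm thick, with a grippy top (friction about 1.2; the bare table about 0.6). Origin: centre of its underside; z up.
- pot: Square open pot, grey cast metal, 0.6 kg, a 90 mm cube outside, walls 8, base 10 mm (cavity 74 x 74, 80 deep); too wide to grip. Origin: centre of the mouth; z from mouth to closed base (z up = mouth-down, the start); x, y square to walls. Pushed near the top of a side, rising with it, it tips on the mat over its far edge (a low level push jams); stable on its side; moves 90 mm a quarter turn.
- pot_floor (a point): Centre of the pot's inner floor, 80 mm from the mouth along the pot's z; axes as the pot's.
- pot_mid (a point): Centre of the pot's 90 mm outer cube, 45 mm from the mouth along the pot's z; axes as the pot's.
- square_follower: Loose steel follower, 0.25 kg, upright on the table: square plate 68 x 68 x 10 mm, central stem 14 mm thick, on top a dark grip block 36 mm (its x) by 18 mm (its y), 88 to 118 mm above the plate's underside, so it stands above the rim when seated. Origin: centre of the plate's underside; z up the stem; x, y square to the plate's edges.
- round_follower: The same follower but with a round plate of 68 mm diameter; it stays where it is. Origin: centre of the plate's underside, z up. The two followers stand side by side behind the mat, either one on the left.
- weight_1: Balance weight, round, 54 mm diameter, 46 mm high, beside the left end of the mat; origin at its underside. It must not be moved.
- weight_2: Balance weight, round, 44 mm diameter, 40 mm high, beside the first; origin at its underside. It must not be moved.
- weight_3: Small grey balance weight, round, 34 mm diameter, 36 mm high, to the left of the followers; origin at its underside. It must not be moved.
- tape_measure: Tape measure, 59 x 83 x 31 mm, behind the left part of the mat; origin at its underside. It must not be moved.
- beaker: Plastic beaker, 72 mm diameter, 90 mm high, standing upright to the right of the followers; origin at its underside. It must not be moved.
Mind the look-alikes: they are no part of the job. What is shaped like the square_follower but turquoise is not meant.

How it is judged:
On the way:
1. the pot stands at rest mouth-up on the mat (angle between pot's own z axis and vertical above 3.07 rad and linear speed of pot below 0.03 m/s and angular speed of pot below 0.2 rad/s and x of pot_mid in the frame of mat between -0.11 and 0.11 m and y of pot_mid in the frame of mat between -0.28 and 0.28 m), for 0.3 s.
At the end, for the whole second after the job is handed in: The pot stands still, mouth-up (within 4 degrees), its centre over the mat; the square follower stands still and upright in it (within 3 degrees), the underside of its plate within 8 mm of the pot floor's centre; the round follower, weights, tape measure and beaker are within 30 mm of their starts (all of step 1 and distance between square_follower and pot_floor below 0.008 m and angle between square_follower's own z axis and vertical below 0.06 rad and linear speed of square_follower below 0.03 m/s and distance of each of round_follower, weight_1, weight_2, weight_3, tape_measure, beaker from where it was at the start of the episode below 0.03 m); the robot touches nothing.
It fails at once if the pot is lifted clear of the mat (its centre more than 90 mm above the table; tipping over an edge raises it to 68 mm) (height (world z) of pot_mid above 0.09 m).
It fails at once if a bystander (round follower, weight, tape measure or beaker) is moved by more than 30 mm (distance of any of round_follower, weight_1, weight_2, weight_3, tape_measure, beaker from where it was at the start of the episode above 0.03 m).
It also fails if it takes over 64 s, if anything falls off the work surface, if the arm or the gripper's body presses on something with over 40 N, if the wrist force passes 120 N, or if a joint passes its speed limit or range.

ROBOT

A 7-joint arm with a two-finger parallel gripper is mounted at the origin on a cart in front of the work surface, level with it; the furniture and walls round the work are solid. World frame = base frame: x ahead of the robot, y to its left, z up, the work surface at z = 0. Lengths are in m, angles in rad, forces in N, time in s.
With the tool pointing down it reaches from about 0.425 to 0.925 m from the base axis. Payload 6.8 kg.
Tool frame: the origin (TCP) lies on the centre line of the jaws, within the pads' length; the fingertips stand 14 mm ahead of it and the grasp point (between the pads) lies 5 mm behind it; z points along the fingers, y is the line along which they close (so a half turn about z gives the same grasp; the last joint's range is limited). The gripper opens to 85 mm and grips with 20 to 120 N. Pads are 22 mm wide; open, the fingers measure 114 mm over their backs; the gripper's body (76 mm by 85 mm) begins 54 mm behind the grasp point. The pads swing forward as they close: fully open they stand 13 mm farther back than shut.
Start: joints at [-0.108, 0.477, 0.022, 1.555, -0.011, 1.109, -0.083], TCP at [0.675, 0, 0.218] pointing down, gripper open.
Joint ranges: [-2.96, 2.96], [-0.34, 2.1], [-1.41, 1.46], [0.24, 2.44], [-1.37, 4.51], [0.17, 1.92], [-2.96, 2.96]. Speed limits (rad/s): [2.39, 2.39, 3.14, 3.14, 3.14, 3.14, 3.14].

INTERFACE

Orientations are given as a unit quaternion [w, x, y, z].
In Python, from station import bot gives the robot as it stands. The module is installed in compiled form; this text tells all that it offers.
- The arm moves only by the tool drive_tool, never from a script. Its argument "commands" is a list of rows, each an object with "hand": the opening, from 0 (shut) to 1 (fully open); "translation": the shift along the world's x, y, z in mm, a list of three; "angular": the turn, a rotation vector about the world's x, y, z in rad, a list of three. In form: [{"hand": hand, "translation": [tx, ty, tz], "angular": [ax, ay, az]}, ...]. A call has 1 to 12 rows; each row is the pose to reach, as a shift and turn from the pose commanded when the call began; what a row does not reach only later rows make up. A row lasts 1/8 s, in which the tool goes at most 62.5 mm and 10.7 degrees, less where a joint would pass 70% of its speed; a pose out of reach is approached as far as the arm can. A call with a gripper value outside its range is refused whole. The fingers move at their own pace and stop on an object; "force" is the grip in N (left out, the last holds). Time passes only in rows, so rows that repeat a pose let the fingers close. It gives the time, the measured TCP pose, the force, the opening and the grip force at its end, in the units of the state.
- bot.get_obs(): the state, without advancing time (a new reading comes with each control period).
- bot.read_camera(name): name is "scene" or "side" or "wrist"; returns the picture (480x640x3 uint8, red, green, blue); there is no depth.
- bot.camera_model(name): a dict with "fx", "fy", "cx", "cy" (pixels), "k1" (the pictures are not rectified: a ray, as slopes to the right and down, at radius r is drawn at 1 + k1 r^2 times it, then the intrinsics apply), "view" (4x4, takes a point from world to camera coordinates). Camera axes: x right, y up, looking along -z (the intrinsics and any distortion apply to the point x, -y, -z); pixel columns grow to the right and rows downward; lengths in m; the calibration is good to about 2 mm. A picture is of the moment at which its call begins: read the wrist's pose just before it. camera_model takes no time and is no camera call; for the wrist camera it gives the pose at the moment of the call.
- bot.hand_in(): hands the job in; it is judged then, once.
Trained networks look in the newest picture that a camera, given by its name, has taken for a name from the list of things; names that differ only in an ending like _2 or _b are one class to them, and where a whole thing is asked for, a point or a joint stands for the part that bears it (a point fixed in the world has none). Each returns a list of dicts, best first, with "score" (0 to 1); they miss things now and then, are a little off and sometimes report something else, mostly with a low value. They report only what shows in the picture. A call takes as long as a camera call. They do not tell look-alikes from the thing itself.
- bot.find_in(camera, query): "position" ([column, row] in pixels, amid what is visible of it).
- bot.outline_of(camera, query): "pixels" (480x640 bool, what is visible of it) and "position" ([column, row] in pixels, amid what is visible of it).
The state is a dict: "t": time; "q": joint angles; "joint_vel": joint speeds; "joint_torque": joint torques, N m; "eef_pos": TCP position; "tool_rot": TCP orientation; "contact_force": force on the tool from outside, world axes, zero at the start; "torque": the same for the moment, N m; "gripper_width": opening from 0.0 (shut) to 1.0 (fully open); "grasp_force": force on a finger pad.
Only numpy, scipy, OpenCV 4.12 (cv2) and the standard library are available. Lean on these libraries where they do the work, as an engineer would, in place of code of your own. Each camera call takes 0.05 s, during which the arm holds its last target. There are 200 camera calls.

## Working session

There is one attempt and no reset: what is moved stays moved. The work goes in short steps, Python scripts to look and compute and a tool call to move; the robot and the scene stay as the last step left them, time stands still between calls to the robot, and variables do not carry over. Pictures are saved under pics/ and viewed, at most 10 in all, crops included, and the job is handed in when it is done.

Besides the shell and the picture viewer there is one more tool, called after ">>>" in YAML: its name, and indented under it one key for each argument. drive_tool: Moves the arm, as the interface text tells. Its arguments: {"type":"object","properties":{"commands":{"type":"array","items":{"type":"object","properties":{"hand":{"type":"number"},"translation":{"type":"array","items":{"type":"number"}},"angular":{"type":"array","items":{"type":"number"}}}}},"force":{"type":"number"}},"required":["commands"]}

```bash
mkdir -p pics; cat > h.py <<'E'
import numpy as np, cv2
from station import bot
def ray(cam,px,m=None):
    m=m or bot.camera_model(cam); V=np.array(m["view"])
    d=np.array([(px[0]-m["cx"])/m["fx"],(px[1]-m["cy"])/m["fy"]]); s=d.copy()
    for _ in range(20): s=d/(1+m["k1"]*(s@s))
    R=V[:3,:3]; o=-R.T@V[:3,3]; return o,R.T@np.array([s[0],-s[1],-1.])
def atz(cam,px,z,m=None):
    o,d=ray(cam,px,m); return o+d*(z-o[2])/d[2]
def proj(cam,P,m=None):
    m=m or bot.camera_model(cam); V=np.array(m["view"]); c=V[:3,:3]@np.array(P,float)+V[:3,3]
    s=np.array([c[0],-c[1]])/-c[2]; s=s*(1+m["k1"]*(s@s)); return np.array([m["cx"]+m["fx"]*s[0],m["cy"]+m["fy"]*s[1]])
def tri(r):
    A=0;b=0
    for o,d in r:
        d=d/np.linalg.norm(d);M=np.eye(3)-np.outer(d,d);A=A+M;b=b+M@o
    return np.linalg.solve(A,b)
def save(cam,name,crop=None,scale=1):
    im=bot.read_camera(cam)[...,::-1].copy()
    o=im
    if crop: x0,y0,x1,y1=crop; o=im[y0:y1,x0:x1]
    cv2.imwrite("pics/"+name,cv2.resize(o,None,fx=scale,fy=scale,interpolation=cv2.INTER_CUBIC)); return im
E
python3 - <<'E'
from h import *
np.set_printoptions(precision=3,suppress=True)
for c in ("scene","side"):
    save(c,c+"0.png")
    o,_=ray(c,(320,240)); print(c,o,atz(c,(320,240),0))
    for q in ("pot","square_follower","round_follower","weight_1","tape_measure","beaker","mat"):
        print(q,[(round(r["score"],2),np.round(r["position"]).tolist(),atz(c,r["position"],0.05)[:2]) for r in bot.find_in(c,q)])
print(bot.get_obs())
E
```

```text
scene [-0.093  0.689  0.645] [ 0.701 -0.052  0.   ]
pot [(0.82, [414.0, 257.0], array([ 0.469, -0.083]))]
square_follower [(0.88, [312.0, 193.0], array([ 0.81 , -0.128])), (0.86, [360.0, 218.0], array([ 0.647, -0.121]))]
round_follower [(0.64, [304.0, 245.0], array([0.645, 0.042]))]
weight_1 [(0.65, [165.0, 363.0], array([0.536, 0.42 ])), (0.63, [268.0, 267.0], array([0.634, 0.145])), (0.61, [194.0, 349.0], array([0.533, 0.372]))]
tape_measure [(0.76, [215.0, 298.0], array([0.62 , 0.272]))]
beaker [(0.77, [400.0, 193.0], array([ 0.669, -0.281]))]
mat [(0.9, [348.0, 314.0], array([0.432, 0.136])), (0.17, [304.0, 244.0], array([0.652, 0.038]))]
side [ 0.142 -1.003  0.721] [0.68  0.132 0.   ]
pot [(0.88, [278.0, 286.0], array([ 0.473, -0.09 ]))]
square_follower [(0.85, [422.0, 269.0], array([ 0.795, -0.171])), (0.68, [379.0, 293.0], array([ 0.659, -0.209])), (0.67, [296.0, 220.0], array([0.632, 0.177])), (0.4, [276.0, 285.0], array([ 0.47 , -0.083]))]
round_follower [(0.97, [344.0, 253.0], array([ 0.668, -0.03 ])), (0.6, [277.0, 280.0], array([ 0.479, -0.067]))]
weight_1 [(0.75, [250.0, 200.0], array([0.558, 0.353])), (0.51, [323.0, 245.0], array([0.639, 0.026])), (0.48, [255.0, 214.0], array([0.544, 0.264]))]
tape_measure [(0.61, [298.0, 219.0], array([0.639, 0.184]))]
beaker [(0.76, [399.0, 309.0], array([ 0.667, -0.275]))]
mat [(0.96, [280.0, 313.0], array([ 0.44 , -0.181])), (0.43, [340.0, 252.0], array([ 0.661, -0.021]))]
{'t': 0.8, 'q': array([-0.108,  0.477,  0.022,  1.555, -0.011,  1.109, -0.083]), 'joint_vel': array([-0.001,  0.   , -0.001,  0.001, -0.002, -0.   , -0.001]), 'joint_torque': array([ -0.001, -59.626,   1.606, -28.153,   0.012,   0.001,   0.   ]), 'eef_pos': array([0.675, 0.   , 0.218]), 'tool_rot': array([0.   , 0.707, 0.707, 0.   ]), 'contact_force': array([-0.356,  0.101,  0.511]), 'torque': array([-0.014,  0.034, -0.022]), 'grasp_force': 0.0, 'gripper_width': 1.00031059363798}
```

View pics/scene0.png

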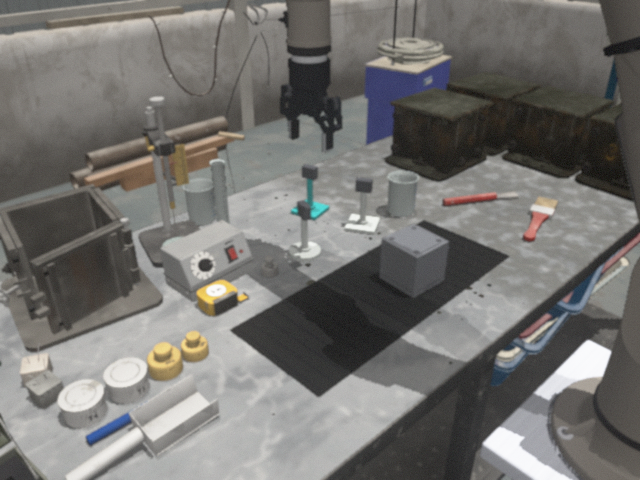

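View pics/side0.png

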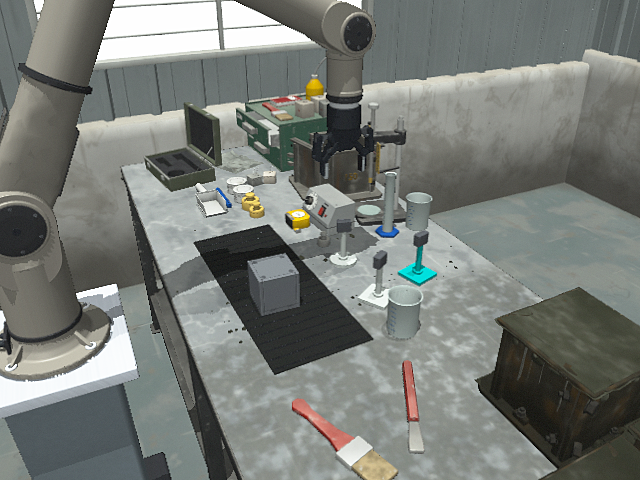

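In the scene view the pot is at (414,257). Three things could be taken for the square follower:
- Turquoise one at (312,193): the look-alike.
- Steel one with a square plate at (360,218): my choice.
- Steel one with a round plate at (304,245): must stay.

In the side view they are at (422,269), (379,293) and (344,253). Next I fit the poses.

```bash
cat >> h.py <<'E'
from scipy.optimize import minimize
def box(x,y,yaw,sx,sy,z0,z1):
    c,s=np.cos(yaw),np.sin(yaw)
    return [(x+c*a*sx/2-s*b*sy/2,y+s*a*sx/2+c*b*sy/2,z) for a in(-1,1) for b in(-1,1) for z in(z0,z1)]
def fitbox(masks,x0,sx,sy,z0,z1,ms=None):
    ms=ms or {c:bot.camera_model(c) for c in masks}
    def cost(p):
        e=0
        for c,m in masks.items():
            h=cv2.convexHull(np.array([proj(c,P,ms[c]) for P in box(*p,sx,sy,z0,z1)],np.float32))
            k=np.zeros(m.shape,np.uint8); cv2.fillConvexPoly(k,np.round(h*16).astype(np.int32),1,shift=4)
            k=k>0; e+=1-(k&m).sum()/(k|m).sum()
        return e/len(masks)
    best=None
    for yaw in np.arange(-.7,.8,.2) if len(x0)==2 else [x0[2]]:
        r=minimize(cost,[*x0[:2],yaw],method="Nelder-Mead",options=dict(initial_simplex=[[x0[0]+a,x0[1]+b,yaw+g] for a,b,g in((0,0,0),(.02,0,0),(0,.02,0),(0,0,.2))]))
        if best is None or r.fun<best.fun: best=r
    return best.x,best.fun
E
python3 - <<'E'
from h import *
np.set_printoptions(precision=3,suppress=True)
M={q:{} for q in("pot","mat")}
for c in ("scene","side"):
    bot.read_camera(c)
    for q in M:
        r=bot.outline_of(c,q); M[q][c]=r[0]["pixels"].astype(bool); print(c,q,[x["score"] for x in r])
print("pot",fitbox(M["pot"],(.47,-.085),.09,.09,.004,.094))
mm={c:cv2.morphologyEx((M["mat"][c]|M["pot"][c]).astype(np.uint8),cv2.MORPH_OPEN,np.ones((3,3)))>0 for c in M["mat"]}
for c in mm:
    # only floor part: visible mat + pot region inside the hull
    print("mat",c,fitbox({c:mm[c]},(.45,0,0.),.22,.56,.003,.004))
print("mat both",fitbox(mm,(.45,0,0.),.22,.56,.003,.004))
S={"scene":[(312,193),(360,218),(304,245)],"side":[(422,269),(379,293),(344,253)]}
for a,b in zip(S["scene"],S["side"]): print(tri([ray("scene",a),ray("side",b)]))
E
```

```text
scene pot [0.97]
scene mat [0.89]
side pot [0.73]
side mat [0.83, 0.67]
pot (array([ 0.468, -0.076, -0.09 ]), np.float64(0.053304985238232794))
mat scene (array([ 0.481, -0.009,  0.032]), np.float64(0.018155444293669))
mat side (array([ 0.483, -0.01 ,  0.029]), np.float64(0.017805900963873134))
mat both (array([ 0.482, -0.01 ,  0.034]), np.float64(0.02271733542004628))
[ 0.822 -0.144  0.034]
[ 0.687 -0.166  0.016]
[0.687 0.009 0.021]
```

>>> drive_tool:
  commands:
    - {"hand": 1, "translation": [-20, -60, 40], "angular": [0, 0, 0]}
    - {"hand": 1, "translation": [-40, -120, 80], "angular": [0, 0, 0]}
    - {"hand": 1, "translation": [-50, -150, 100], "angular": [0, 0, 0]}
    - {"hand": 1, "translation": [-50, -150, 100], "angular": [0, 0, 0]}

```text
t: 1.6
eef_pos: [0.6246, -0.157, 0.3216]
tool_rot: [0.003, 0.71, 0.704, 0.001]
contact_force: [-0.2, 0.7, -0.5]
gripper_width: 1.001
grasp_force: 0.0
```

```bash
python3 - <<'E'
from h import *
np.set_printoptions(precision=3,suppress=True)
m=bot.camera_model("wrist"); save("wrist","w0.png")
o,_=ray("wrist",(320,240),m); print(o,atz("wrist",(320,240),0,m), bot.get_obs()["eef_pos"])
for q in ("square_follower","round_follower","pot"):
    print(q,[(round(r["score"],2),np.round(r["position"]).tolist(),atz("wrist",r["position"],.1,m)) for r in bot.find_in("wrist",q)])
E
```

```text
[ 0.625 -0.087  0.478] [ 0.623 -0.227  0.   ] [ 0.625 -0.153  0.32 ]
square_follower [(0.85, [368.0, 193.0], array([ 0.671, -0.151,  0.1  ])), (0.79, [486.0, 162.0], array([ 0.785, -0.122,  0.1  ]))]
round_follower [(0.59, [374.0, 30.0], array([ 0.674, -0.005,  0.1  ]))]
pot [(0.76, [165.0, 116.0], array([ 0.48 , -0.076,  0.1  ])), (0.3, [359.0, 300.0], array([ 0.664, -0.264,  0.1  ]))]
```

View pics/w0.png

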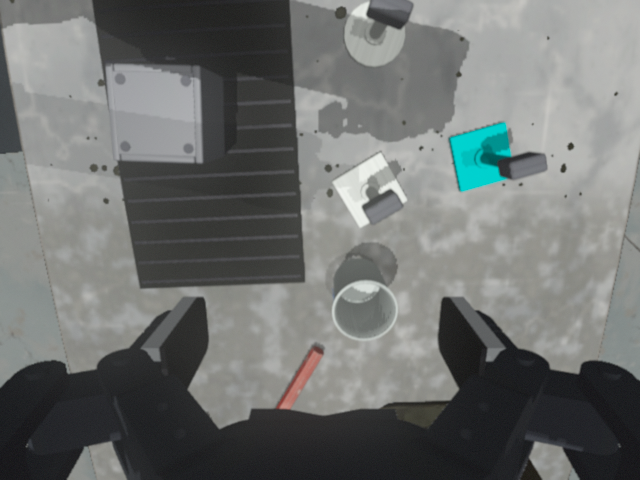

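The wrist picture shows the steel square plate at (368,190) with its block at (383,207). The turquoise look-alike is at (480,160), the round follower at (375,30) and the pot top at (155,115). The choice at (368,190) stands. Next I refine the pot pose with three views.

```bash
python3 - <<'E'
from h import *
np.set_printoptions(precision=3,suppress=True)
M={};ms={}
for c in ("scene","side","wrist"):
    ms[c]=bot.camera_model(c); im=bot.read_camera(c); r=bot.outline_of(c,"pot"); M[c]=r[0]["pixels"].astype(bool)
    ys,xs=np.where(M[c]); print(c,xs.min(),xs.max(),ys.min(),ys.max())
    print(c,fitbox({c:M[c]},(.47,-.08),.09,.09,.004,.094,{c:ms[c]}))
print(fitbox(M,(.47,-.08),.09,.09,.004,.094,ms))
im=bot.read_camera("wrist"); m=bot.camera_model("wrist")
w=bot.outline_of("wrist","square_follower"); 
for r in w[:2]:
    k=r["pixels"].astype(np.uint8); print(r["score"],r["position"],k.sum())
cv2.imwrite("pics/w1.png",cv2.resize(im[120:250,310:440,::-1],None,fx=4,fy=4,interpolation=cv2.INTER_CUBIC))
for px in ((332,187),(380,153),(407,195),(360,227)): print(atz("wrist",px,.010,m))
E
```

```text
scene 380 447 225 296
scene (array([ 0.466, -0.076,  0.057]), np.float64(0.06604985864816237))
side 248 299 253 315
side (array([ 0.468, -0.075, -0.102]), np.float64(0.03500931098696458))
wrist 108 226 71 173
wrist (array([ 0.468, -0.074, -0.06 ]), np.float64(0.01921221159750852))
(array([ 0.468, -0.074, -0.072]), np.float64(0.049115736085363425))
0.98 [489.3, 173.3] 4155
0.58 [370.2, 201.1] 3438
[ 0.637 -0.149  0.01 ]
[ 0.693 -0.109  0.01 ]
[ 0.727 -0.158  0.01 ]
[ 0.671 -0.198  0.01 ]
```

View pics/w1.png

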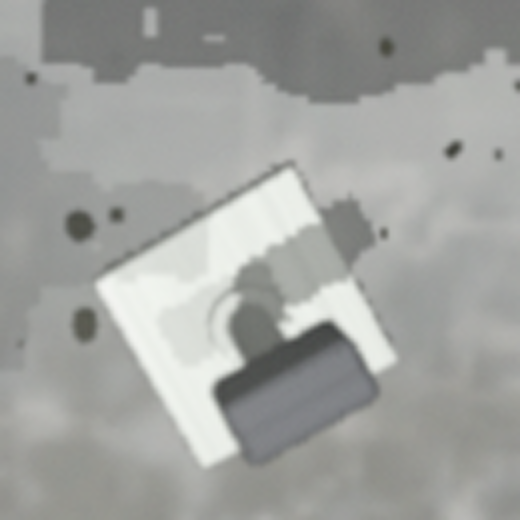

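Close crop: pale steel square plate with corners at wrist pixels (334,191), (383,160), (409,210), (361,237), and a dark block aligned with it at about +30°. I tip the pot first, towards +y, starting with the approach.

>>> drive_tool:
  commands:
    - {"hand": 0.35, "translation": [-55, -10, 0], "angular": [0, 0, -0.06]}
    - {"hand": 0.35, "translation": [-110, -20, 0], "angular": [0, 0, -0.06]}
    - {"hand": 0.35, "translation": [-162, -25, 0], "angular": [0, 0, -0.06]}
    - {"hand": 0.35, "translation": [-162, -25, -60], "angular": [0, 0, -0.06]}
    - {"hand": 0.35, "translation": [-162, -25, -120], "angular": [0, 0, -0.06]}
    - {"hand": 0.35, "translation": [-162, -25, -180], "angular": [0, 0, -0.06]}
    - {"hand": 0.35, "translation": [-162, -25, -232], "angular": [0, 0, -0.06]}
    - {"hand": 0.35, "translation": [-162, -25, -232], "angular": [0, 0, -0.06]}
    - {"hand": 0.35, "translation": [-162, -25, -232], "angular": [0, 0, -0.06]}

```text
t: 3.32
eef_pos: [0.4643, -0.1754, 0.0874]
tool_rot: [0.001, 0.728, 0.686, 0.001]
contact_force: [-0.1, -0.4, 0.1]
gripper_width: 0.354
grasp_force: 0.0
```

```bash
python3 - <<'E'
from h import *
save("side","s1.png",(180,130,380,330),3)
o=bot.get_obs(); print(o["eef_pos"],o["tool_rot"],o["gripper_width"])
E
```

```text
[ 0.46489234 -0.17552513  0.08796771] [0.00162481 0.72804562 0.6855259  0.00108658] 0.34843198789659147
```

View pics/s1.png

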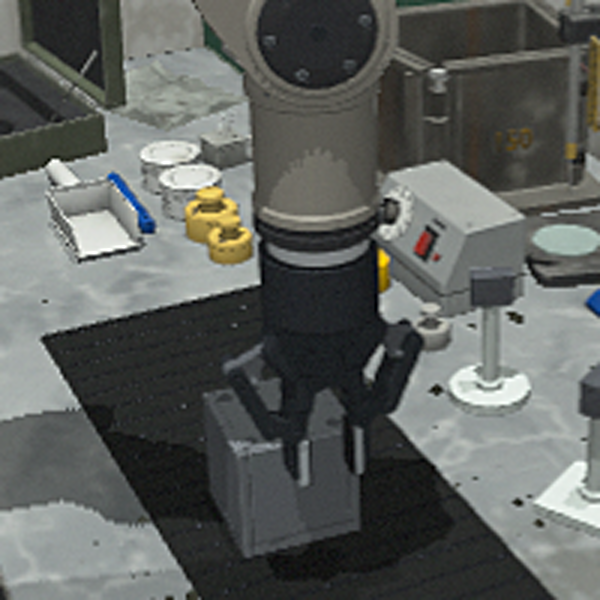

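The picture shows the fingers centred in front of the pot's -y face at (330,460) in the crop, below its top edge. I start tipping.

>>> drive_tool:
  commands:
    - {"hand": 0.35, "translation": [1, 25, 0], "angular": [0, 0, 0]}
    - {"hand": 0.35, "translation": [2, 40, 0], "angular": [0, 0, 0]}
    - {"hand": 0.35, "translation": [3, 47, 1], "angular": [0, 0, 0]}
    - {"hand": 0.35, "translation": [3, 54, 7], "angular": [0, 0, 0]}
    - {"hand": 0.35, "translation": [4, 61, 14], "angular": [0, 0, 0]}
    - {"hand": 0.35, "translation": [4, 69, 20], "angular": [0, 0, 0]}
    - {"hand": 0.35, "translation": [5, 77, 26], "angular": [0, 0, 0]}
    - {"hand": 0.35, "translation": [5, 86, 31], "angular": [0, 0, 0]}
    - {"hand": 0.35, "translation": [6, 95, 35], "angular": [0, 0, 0]}
    - {"hand": 0.35, "translation": [6, 95, 35], "angular": [0, 0, 0]}

```text
t: 4.62
eef_pos: [0.4694, -0.0791, 0.121]
tool_rot: [0.0, 0.727, 0.686, 0.0]
contact_force: [0.2, -1.0, -0.2]
gripper_width: 0.35
grasp_force: 0.0
```

```bash
python3 - <<'E'
from h import *
save("side","s2.png",(180,130,380,330),3)
o=bot.get_obs(); print(o["eef_pos"],o["contact_force"])
E
```

```text
[ 0.46911017 -0.07965742  0.12076221] [-0.22220025 -0.4105515  -0.21236825]
```

View pics/s2.png

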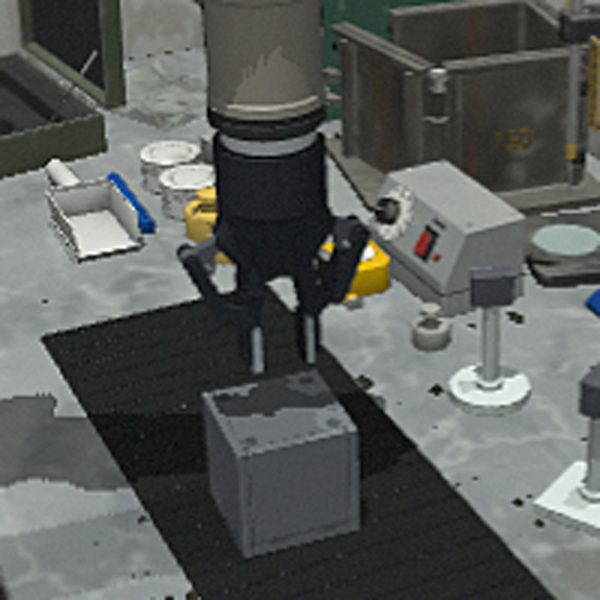

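The pot hasn't moved: the fingers rose before contact and passed over its top (crop (290,380)). I go back, start lower, and confirm contact by force before rising.

>>> drive_tool:
  commands:
    - {"hand": 0.35, "translation": [-1, -20, 15], "angular": [0, 0, 0]}
    - {"hand": 0.35, "translation": [-4, -70, 15], "angular": [0, 0, 0]}
    - {"hand": 0.35, "translation": [-5, -85, 5], "angular": [0, 0, 0]}
    - {"hand": 0.35, "translation": [-5, -85, -45], "angular": [0, 0, 0]}
    - {"hand": 0.35, "translation": [-5, -85, -45], "angular": [0, 0, 0]}
    - {"hand": 0.35, "translation": [-4, -65, -45], "angular": [0, 0, 0]}
    - {"hand": 0.35, "translation": [-3, -55, -45], "angular": [0, 0, 0]}
    - {"hand": 0.35, "translation": [-3, -48, -45], "angular": [0, 0, 0]}
    - {"hand": 0.35, "translation": [-3, -48, -45], "angular": [0, 0, 0]}

```text
t: 5.8
eef_pos: [0.4669, -0.1294, 0.0771]
tool_rot: [0.002, 0.728, 0.686, 0.0]
contact_force: [0.4, -5.3, 2.0]
gripper_width: 0.352
grasp_force: 2.2
```

>>> drive_tool:
  commands:
    - {"hand": 0.35, "translation": [0, 5, 2], "angular": [0, 0, 0]}
    - {"hand": 0.35, "translation": [0, 9, 5], "angular": [0, 0, 0]}
    - {"hand": 0.35, "translation": [1, 13, 8], "angular": [0, 0, 0]}
    - {"hand": 0.35, "translation": [1, 17, 12], "angular": [0, 0, 0]}
    - {"hand": 0.35, "translation": [1, 17, 12], "angular": [0, 0, 0]}

```text
t: 6.42
eef_pos: [0.468, -0.1131, 0.0895]
tool_rot: [0.002, 0.728, 0.685, 0.0]
contact_force: [-1.9, -6.4, 6.8]
gripper_width: 0.349
grasp_force: 3.9
```

```bash
python3 - <<'E'
from h import *
save("side","s3.png",(180,180,380,330),3)
o=bot.get_obs(); print(o["eef_pos"],o["contact_force"])
E
```

```text
[ 0.46790299 -0.11322684  0.08941027] [-0.54606582 -6.95003957  7.42730869]
```

View pics/s3.png

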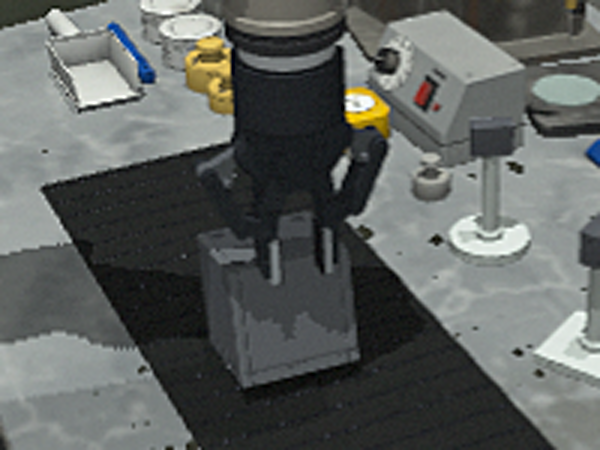

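The pot is tipping, about 12° so far (crop (280,290)). I continue along the arc.

>>> drive_tool:
  commands:
    - {"hand": 0.35, "translation": [0, 7, 7], "angular": [0, 0, 0]}
    - {"hand": 0.35, "translation": [1, 14, 13], "angular": [0, 0, 0]}
    - {"hand": 0.35, "translation": [1, 22, 18], "angular": [0, 0, 0]}
    - {"hand": 0.35, "translation": [2, 30, 23], "angular": [0, 0, 0]}
    - {"hand": 0.35, "translation": [2, 39, 27], "angular": [0, 0, 0]}
    - {"hand": 0.35, "translation": [2, 39, 27], "angular": [0, 0, 0]}

```text
t: 7.22
eef_pos: [0.4693, -0.0709, 0.115]
tool_rot: [0.0, 0.727, 0.686, 0.0]
contact_force: [-0.1, -0.3, -0.2]
gripper_width: 0.351
grasp_force: 0.0
```

```bash
cat >> h.py <<'E'
def potfit(cams=("scene","side"),x0=(.47,0.)):
    M={}
    for c in cams:
        bot.read_camera(c); r=bot.outline_of(c,"pot")
        if r: M[c]=r[0]["pixels"].astype(bool); print(c,r[0]["score"],np.round(r[0]["position"]),M[c].sum())
    for c in M: print(c,fitbox({c:M[c]},x0,.09,.09,.004,.094))
E
python3 - <<'E'
from h import *
np.set_printoptions(precision=3,suppress=True)
potfit()
E
```

```text
scene 0.82 [416. 257.] 3669
side 0.59 [276. 281.] 2559
scene (array([ 0.466, -0.075,  0.027]), np.float64(0.06403061224489792))
side (array([ 0.469, -0.072, -0.089]), np.float64(0.04407919312663433))
```

```bash
python3 - <<'E'
from h import *
for px,y in (((280.7,291.7),-.1755),((300,287.5),-.1755),((265.7,254),-.079),((283.5,250.5),-.079)):
    o,d=ray("side",px); print(o+d*(y-o[1])/d[1])
E
```

```text
[ 0.44666676 -0.1755      0.09762975]
[ 0.48885591 -0.1755      0.09506124]
[ 0.4525357  -0.079       0.13162218]
[ 0.49315874 -0.079       0.12965524]
```

>>> drive_tool:
  commands:
    - {"hand": 0.35, "translation": [0, -5, -4], "angular": [0, 0, 0]}
    - {"hand": 0.35, "translation": [0, -5, -7], "angular": [0, 0, 0]}
    - {"hand": 0.35, "translation": [0, -5, -8], "angular": [0, 0, 0]}

```text
t: 7.8
eef_pos: [0.4687, -0.0772, 0.1063]
tool_rot: [-0.0, 0.728, 0.685, -0.0]
contact_force: [0.3, -0.4, 0.1]
gripper_width: 0.35
grasp_force: 0.0
```

>>> drive_tool:
  commands:
    - {"hand": 0.35, "translation": [0, 0, -3], "angular": [0, 0, 0]}
    - {"hand": 0.35, "translation": [0, 0, -4], "angular": [0, 0, 0]}
    - {"hand": 0.35, "translation": [0, 0, -4], "angular": [0, 0, 0]}

```text
t: 8.18
eef_pos: [0.469, -0.0769, 0.1026]
tool_rot: [-0.0, 0.728, 0.686, -0.0]
contact_force: [0.0, 0.8, 0.6]
gripper_width: 0.353
grasp_force: 0.0
```

>>> drive_tool:
  commands:
    - {"hand": 0.35, "translation": [0, 0, -3], "angular": [0, 0, 0]}
    - {"hand": 0.35, "translation": [0, 0, -3], "angular": [0, 0, 0]}

```text
t: 8.43
eef_pos: [0.4688, -0.077, 0.0995]
tool_rot: [-0.0, 0.728, 0.686, -0.0]
contact_force: [0.5, 0.5, 0.1]
gripper_width: 0.348
grasp_force: 0.0
```

Tips reach less than 5 mm ahead of the TCP at this opening, which explains the slip. I restart lower.

>>> drive_tool:
  commands:
    - {"hand": 0.35, "translation": [0, -10, 20], "angular": [0, 0, 0]}
    - {"hand": 0.35, "translation": [-3, -65, 20], "angular": [0, 0, 0]}
    - {"hand": 0.35, "translation": [-4, -82, 10], "angular": [0, 0, 0]}
    - {"hand": 0.35, "translation": [-4, -82, -38], "angular": [0, 0, 0]}
    - {"hand": 0.35, "translation": [-4, -82, -38], "angular": [0, 0, 0]}
    - {"hand": 0.35, "translation": [-3, -60, -38], "angular": [0, 0, 0]}
    - {"hand": 0.35, "translation": [-3, -52, -38], "angular": [0, 0, 0]}
    - {"hand": 0.35, "translation": [-3, -50, -38], "angular": [0, 0, 0]}

```text
t: 9.43
eef_pos: [0.4669, -0.1299, 0.0639]
tool_rot: [0.002, 0.728, 0.685, -0.0]
contact_force: [-2.3, -11.4, 8.0]
gripper_width: 0.351
grasp_force: 5.9
```

>>> drive_tool:
  commands:
    - {"hand": 0.35, "translation": [0, 5, 4], "angular": [0, 0, 0]}
    - {"hand": 0.35, "translation": [0, 10, 9], "angular": [0, 0, 0]}
    - {"hand": 0.35, "translation": [1, 14, 14], "angular": [0, 0, 0]}
    - {"hand": 0.35, "translation": [1, 20, 19], "angular": [0, 0, 0]}
    - {"hand": 0.35, "translation": [1, 26, 24], "angular": [0, 0, 0]}
    - {"hand": 0.35, "translation": [2, 34, 30], "angular": [0, 0, 0]}

```text
t: 10.18
eef_pos: [0.4685, -0.0925, 0.0926]
tool_rot: [0.0, 0.728, 0.686, 0.0]
contact_force: [0.3, -0.3, -0.0]
gripper_width: 0.355
grasp_force: 0.4
```

```bash
python3 - <<'E'
from h import *
np.set_printoptions(precision=3,suppress=True)
potfit()
save("side","s4.png",(180,180,380,330),3)
E
```

```text
scene 0.67 [410. 256.] 3654
side 0.96 [273. 274.] 1822
scene (array([ 0.481, -0.074,  0.154]), np.float64(0.10585241730279893))
side (array([ 0.478, -0.022, -0.059]), np.float64(0.29268292682926833))
```

View pics/s4.png

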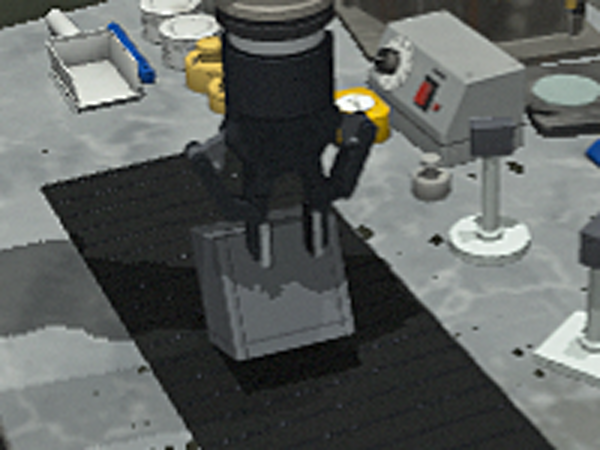

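The pot is at about 25° with fingers still on its face (tips at crop (265,260) and (315,250)). I continue past balance.

>>> drive_tool:
  commands:
    - {"hand": 0.35, "translation": [0, 8, 4], "angular": [0, 0, 0]}
    - {"hand": 0.35, "translation": [1, 16, 7], "angular": [0, 0, 0]}
    - {"hand": 0.35, "translation": [1, 25, 10], "angular": [0, 0, 0]}
    - {"hand": 0.35, "translation": [2, 34, 13], "angular": [0, 0, 0]}
    - {"hand": 0.35, "translation": [2, 43, 15], "angular": [0, 0, 0]}
    - {"hand": 0.35, "translation": [3, 53, 16], "angular": [0, 0, 0]}
    - {"hand": 0.35, "translation": [3, 55, 22], "angular": [0, 0, 0]}
    - {"hand": 0.35, "translation": [3, 55, 30], "angular": [0, 0, 0]}
    - {"hand": 0.35, "translation": [3, 55, 30], "angular": [0, 0, 0]}

```text
t: 11.55
eef_pos: [0.4716, -0.0384, 0.1225]
tool_rot: [0.001, 0.728, 0.685, 0.001]
contact_force: [0.3, -0.1, 0.1]
gripper_width: 0.35
grasp_force: 0.0
```

```bash
python3 - <<'E'
from h import *
np.set_printoptions(precision=3,suppress=True)
potfit(x0=(.475,.01))
E
```

```text
scene 0.91 [381. 275.] 4093
side 0.98 [264. 266.] 2201
scene (array([ 0.471,  0.012, -0.03 ]), np.float64(0.0450408401400233))
side (array([ 0.472,  0.015, -0.089]), np.float64(0.06973795435333896))
```

The pot now lies on its side at (0.472, 0.013) with its mouth towards -y. Second quarter: the fingers go behind the mouth and push on the upper wall's rim.

>>> drive_tool:
  commands:
    - {"hand": 0.35, "translation": [-2, -40, 0], "angular": [0, 0, 0]}
    - {"hand": 0.35, "translation": [-2, -42, -20], "angular": [0, 0, 0]}
    - {"hand": 0.35, "translation": [-2, -42, -62], "angular": [0, 0, 0]}
    - {"hand": 0.35, "translation": [-2, -42, -62], "angular": [0, 0, 0]}
    - {"hand": 0.35, "translation": [-1, -20, -62], "angular": [0, 0, 0]}
    - {"hand": 0.35, "translation": [0, -10, -62], "angular": [0, 0, 0]}
    - {"hand": 0.35, "translation": [0, -5, -62], "angular": [0, 0, 0]}

```text
t: 12.62
eef_pos: [0.4717, -0.0424, 0.0606]
tool_rot: [0.0, 0.728, 0.686, 0.001]
contact_force: [-0.6, 0.0, 0.1]
gripper_width: 0.351
grasp_force: 0.0
```

>>> drive_tool:
  commands:
    - {"hand": 0.35, "translation": [0, 3, 2], "angular": [0, 0, 0]}
    - {"hand": 0.35, "translation": [0, 6, 4], "angular": [0, 0, 0]}
    - {"hand": 0.35, "translation": [0, 9, 7], "angular": [0, 0, 0]}
    - {"hand": 0.35, "translation": [1, 13, 11], "angular": [0, 0, 0]}

```text
t: 13.12
eef_pos: [0.4719, -0.0305, 0.0711]
tool_rot: [0.0, 0.728, 0.685, -0.0]
contact_force: [-0.5, -3.7, 3.0]
gripper_width: 0.346
grasp_force: 1.9
```

>>> drive_tool:
  commands:
    - {"hand": 0.35, "translation": [0, 8, 6], "angular": [0, 0, 0]}
    - {"hand": 0.35, "translation": [1, 16, 11], "angular": [0, 0, 0]}
    - {"hand": 0.35, "translation": [1, 24, 15], "angular": [0, 0, 0]}
    - {"hand": 0.35, "translation": [2, 33, 20], "angular": [0, 0, 0]}
    - {"hand": 0.35, "translation": [2, 42, 24], "angular": [0, 0, 0]}
    - {"hand": 0.35, "translation": [3, 51, 28], "angular": [0, 0, 0]}

```text
t: 13.88
eef_pos: [0.4749, 0.022, 0.0989]
tool_rot: [-0.0, 0.728, 0.686, -0.0]
contact_force: [-0.2, -0.7, 0.3]
gripper_width: 0.35
grasp_force: 0.1
```

```bash
python3 - <<'E'
from h import *
np.set_printoptions(precision=3,suppress=True)
potfit(x0=(.475,.05))
o=bot.get_obs(); print(o["eef_pos"],o["contact_force"])
E
```

```text
scene 0.7 [370. 273.] 3810
side 0.56 [260. 250.] 1595
scene (array([0.489, 0.026, 0.245]), np.float64(0.18337129840546695))
side (array([ 0.486,  0.088, -0.047]), np.float64(0.2911161731207289))
[0.475 0.021 0.099] [-0.566 -0.602  0.337]
```

Mid-tip, since the upright-box fits are poor, as they were in the first quarter. I continue past balance.

>>> drive_tool:
  commands:
    - {"hand": 0.35, "translation": [0, 8, 3], "angular": [0, 0, 0]}
    - {"hand": 0.35, "translation": [1, 17, 6], "angular": [0, 0, 0]}
    - {"hand": 0.35, "translation": [1, 26, 9], "angular": [0, 0, 0]}
    - {"hand": 0.35, "translation": [2, 35, 14], "angular": [0, 0, 0]}
    - {"hand": 0.35, "translation": [2, 38, 25], "angular": [0, 0, 0]}
    - {"hand": 0.35, "translation": [2, 38, 60], "angular": [0, 0, 0]}
    - {"hand": 0.35, "translation": [2, 38, 110], "angular": [0, 0, 0]}
    - {"hand": 0.35, "translation": [20, 0, 150], "angular": [0, 0, 0]}
    - {"hand": 0.35, "translation": [40, -50, 180], "angular": [0, 0, 0]}
    - {"hand": 0.35, "translation": [60, -100, 180], "angular": [0, 0, 0.06]}
    - {"hand": 1, "translation": [90, -150, 180], "angular": [0, 0, 0.06]}
    - {"hand": 1, "translation": [120, -190, 180], "angular": [0, 0, 0.06]}

```text
t: 15.58
eef_pos: [0.5954, -0.1715, 0.2798]
tool_rot: [0.001, 0.708, 0.707, 0.0]
contact_force: [0.2, 0.3, -0.3]
gripper_width: 0.765
grasp_force: 0.0
```

```bash
python3 - <<'E'
from h import *
np.set_printoptions(precision=3,suppress=True)
potfit(x0=(.475,.10))
save("scene","sc5.png",(170,110,490,350),2.4)
print(bot.get_obs()["eef_pos"])
E
```

```text
scene 0.68 [347. 294.] 4442
side 0.82 [255. 246.] 1924
scene (array([ 0.476,  0.101, -0.107]), np.float64(0.055118110236220486))
side (array([ 0.479,  0.11 , -0.098]), np.float64(0.07108317214700188))
[ 0.595 -0.168  0.279]
```

View pics/sc5.png

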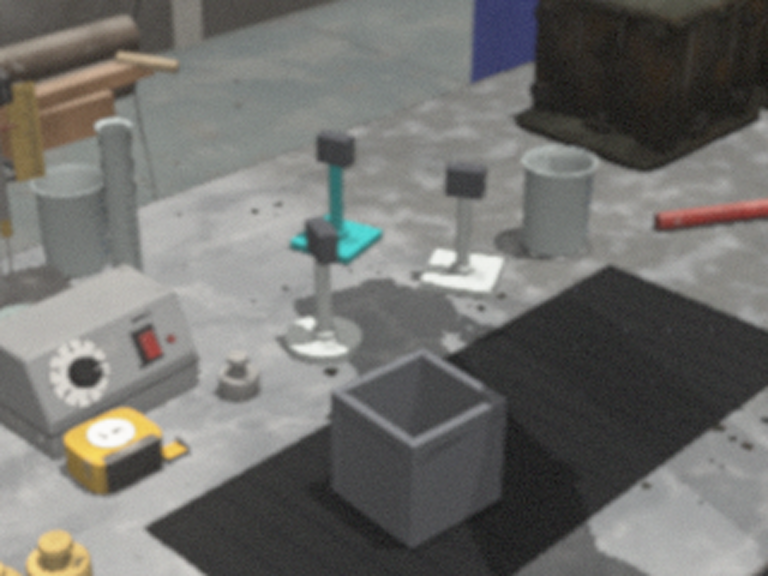

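The pot stands mouth-up on the mat (crop (415,450)). The square follower is at (465,225) with the round one and the turquoise one undisturbed. Now I measure the follower by fitting its silhouette.

```bash
cat >> h.py <<'E'
def folmask(p,c,m,shape):
    x,y,w,z=p if len(p)==4 else (*p,0.)
    k=np.zeros(shape,np.uint8)
    for sx,sy,a,b in((.068,.068,0,.01),(.013,.013,.01,.088),(.036,.018,.088,.118)):
        h=cv2.convexHull(np.array([proj(c,P,m) for P in box(x,y,w,sx,sy,z+a,z+b)],np.float32))
        cv2.fillConvexPoly(k,np.round(h*16).astype(np.int32),1,shift=4)
    return k>0
def folfit(views,x0,tol=.03):
    # views: list of (cam,model,mask)
    def cost(p): return np.mean([1-(k&M).sum()/(k|M).sum() for c,m,M in views for k in [folmask(p,c,m,M.shape)]])
    best=None
    for yaw in np.arange(-1.5,1.6,.25):
        r=minimize(cost,[*x0,yaw],method="Nelder-Mead",options=dict(initial_simplex=[[x0[0]+a,x0[1]+b,yaw+g] for a,b,g in((0,0,0),(.01,0,0),(0,.01,0),(0,0,.15))]))
        if best is None or r.fun<best.fun: best=r
    return best.x,best.fun
def folview(c,near=(.685,-.155)):
    o=bot.get_obs(); m=bot.camera_model(c); im=bot.read_camera(c)
    rs=bot.outline_of(c,"square_follower"); 
    rs.sort(key=lambda r:np.linalg.norm(np.subtract(r["position"],proj(c,(*near,.05),m))))
    return (c,m,rs[0]["pixels"].astype(bool)),im
E
python3 - <<'E'
from h import *
import pickle
np.set_printoptions(precision=3,suppress=True)
V=[]
for c in("wrist","scene","side"):
    v,im=folview(c); V.append(v); print(c,v[2].sum(),*folfit([v],(.685,-.155)))
print(folfit(V,(.685,-.155)))
pickle.dump(V,open("v1.pkl","wb"))
E
```

```text
wrist 4356 [ 0.684 -0.163  0.542] 0.04480562266637378
scene 912 [ 0.683 -0.169  0.71 ] 0.13736791546589822
side 847 [ 0.684 -0.164  0.615] 0.22027649769585256
(array([ 0.683, -0.165,  0.495]), np.float64(0.1581215341044232))
```

>>> drive_tool:
  commands:
    - {"hand": 1, "translation": [20, -10, -5], "angular": [0, 0, 0]}
    - {"hand": 1, "translation": [60, -20, -10], "angular": [0, 0, 0]}
    - {"hand": 1, "translation": [85, -30, -10], "angular": [0, 0, 0]}
    - {"hand": 1, "translation": [85, -30, -10], "angular": [0, 0, 0]}
    - {"hand": 1, "translation": [85, -30, -10], "angular": [0, 0, 0]}

```text
t: 16.75
eef_pos: [0.6794, -0.1986, 0.2687]
tool_rot: [-0.0, 0.707, 0.707, -0.0]
contact_force: [-0.6, 0.7, 0.2]
gripper_width: 1.0
grasp_force: 0.0
```

```bash
python3 - <<'E'
from h import *
import pickle
np.set_printoptions(precision=3,suppress=True)
V=pickle.load(open("v1.pkl","rb"))
v,im=folview("wrist"); V.append(v); print(v[2].sum(),*folfit([v],(.685,-.155)))
print(folfit(V,(.685,-.155)),folfit([V[0],v],(.685,-.155)))
# block heights by two wrist views: block centroid from dark pixels of the outline
o=bot.get_obs(); print(o["eef_pos"],o["tool_rot"],o["q"])
E
```

```text
4307 [ 0.684 -0.163  0.538] 0.013761467889908285
(array([ 0.683, -0.164,  0.538]), np.float64(0.12957856738235018)) (array([ 0.684, -0.163,  0.537]), np.float64(0.03164565625660448))
[ 0.679 -0.199  0.269] [-0.     0.707  0.707  0.   ] [ 0.039  0.503  0.24   1.418 -0.122  1.235  0.29 ]
```

Follower at (0.684, -0.163), yaw 0.538, with wrist views agreeing to 1 mm. I grip it across the 18 mm side of its block.

>>> drive_tool:
  commands:
    - {"hand": 0.7, "translation": [1, 6, 0], "angular": [0, 0, -0.17]}
    - {"hand": 0.7, "translation": [2, 12, -10], "angular": [0, 0, -0.34]}
    - {"hand": 0.7, "translation": [3, 18, -20], "angular": [0, 0, -0.51]}
    - {"hand": 0.7, "translation": [4, 24, -40], "angular": [0, 0, -0.68]}
    - {"hand": 0.7, "translation": [5, 30, -60], "angular": [0, 0, -0.85]}
    - {"hand": 0.7, "translation": [5, 36, -80], "angular": [0, 0, -1.02]}
    - {"hand": 0.7, "translation": [5, 36, -100], "angular": [0, 0, -1.033]}
    - {"hand": 0.7, "translation": [5, 36, -120], "angular": [0, 0, -1.033]}
    - {"hand": 0.7, "translation": [5, 36, -120], "angular": [0, 0, -1.033]}

```text
t: 17.98
eef_pos: [0.6836, -0.163, 0.1467]
tool_rot: [-0.001, 0.964, 0.266, -0.002]
contact_force: [-0.6, 0.2, 0.1]
gripper_width: 0.7
grasp_force: 0.0
```

```bash
python3 - <<'E'
from h import *
from scipy.spatial.transform import Rotation as R
np.set_printoptions(precision=4,suppress=True)
o=bot.get_obs(); y=R.from_quat(np.roll(o["tool_rot"],-1)).as_matrix()
print(o["eef_pos"],np.arctan2(y[1,1],y[0,1]),y[:,2],o["q"],o["contact_force"])
E
```

```text
[ 0.6836 -0.163   0.1467] -1.0316658400527705 [-0.0033  0.0006 -1.    ] [-0.1377  0.6215  0.4284  1.5644 -0.2873  1.0221 -0.6601] [-0.6275  0.186   0.0852]
```

>>> drive_tool:
  commands:
    - {"hand": 0.7, "translation": [0, 0, -25], "angular": [0, 0, 0]}
    - {"hand": 0.7, "translation": [0, 0, -46], "angular": [0, 0, 0]}
    - {"hand": 0.7, "translation": [0, 0, -46], "angular": [0, 0, 0]}
    - {"hand": 0, "translation": [0, 0, -46], "angular": [0, 0, 0]}
    - {"hand": 0, "translation": [0, 0, -46], "angular": [0, 0, 0]}
    - {"hand": 0, "translation": [0, 0, -46], "angular": [0, 0, 0]}
    - {"hand": 0, "translation": [0, 0, -46], "angular": [0, 0, 0]}
    - {"hand": 0, "translation": [0, 0, -46], "angular": [0, 0, 0]}
    - {"hand": 0, "translation": [0, 0, -20], "angular": [0, 0, 0]}
    - {"hand": 0, "translation": [0, 0, 30], "angular": [0, 0, 0]}
    - {"hand": 0, "translation": [0, 0, 84], "angular": [0, 0, 0]}
    - {"hand": 0, "translation": [0, 0, 84], "angular": [0, 0, 0]}
  force: 60

```text
t: 19.48
eef_pos: [0.6873, -0.164, 0.2376]
tool_rot: [0.002, 0.964, 0.266, 0.004]
contact_force: [0.4, 0.1, -2.9]
gripper_width: 0.144
grasp_force: 59.8
```

>>> drive_tool:
  commands:
    - {"hand": 0, "translation": [-30, 0, 5], "angular": [0, 0, 0.1]}
    - {"hand": 0, "translation": [-70, 0, 5], "angular": [0, 0, 0.25]}
    - {"hand": 0, "translation": [-110, 10, 5], "angular": [0, 0, 0.4]}
    - {"hand": 0, "translation": [-150, 30, 5], "angular": [0, 0, 0.55]}
    - {"hand": 0, "translation": [-190, 60, 5], "angular": [0, 0, 0.7]}
    - {"hand": 0, "translation": [-200, 100, 5], "angular": [0, 0, 0.85]}
    - {"hand": 0, "translation": [-202, 150, 5], "angular": [0, 0, 0.95]}
    - {"hand": 0, "translation": [-202, 185, 5], "angular": [0, 0, 0.95]}
    - {"hand": 0, "translation": [-202, 194, 5], "angular": [0, 0, 0.95]}
    - {"hand": 0, "translation": [-202, 194, 5], "angular": [0, 0, 0.95]}
    - {"hand": 0, "translation": [-202, 194, 5], "angular": [0, 0, 0.95]}

```text
t: 20.85
eef_pos: [0.4829, 0.0294, 0.2374]
tool_rot: [0.0, 0.737, 0.676, -0.0]
contact_force: [-0.1, -0.2, -0.5]
gripper_width: -0.001
grasp_force: 0.0
```

```bash
python3 - <<'E'
from h import *
from scipy.spatial.transform import Rotation as R
np.set_printoptions(precision=4,suppress=True)
o=bot.get_obs(); y=R.from_quat(np.roll(o["tool_rot"],-1)).as_matrix()
print(o["eef_pos"],np.arctan2(y[1,1],y[0,1]),o["q"],o["gripper_width"])
M={};ms={}
for c in("wrist","scene","side"):
    ms[c]=bot.camera_model(c); im=bot.read_camera(c); 
    if c=="wrist": cv2.imwrite("pics/w6.png",im[...,::-1])
    r=bot.outline_of(c,"pot")
    print(c,[(x["score"],x["position"]) for x in r])
    if r:
        M[c]=r[0]["pixels"].astype(bool); ys,xs=np.where(M[c]); print(xs.min(),xs.max(),ys.min(),ys.max())
        print(fitbox({c:M[c]},(.478,.106),.09,.09,.004,.094,{c:ms[c]}))
E
```

```text
[0.4829 0.0294 0.2374] -0.08520016746329355 [-0.364   0.1361  0.1923  1.9866 -0.0298  1.0222 -0.2431] -0.0005917456427966173
wrist [(0.67, [309.1, 118.4])]
241 367 54 182
(array([ 0.4772,  0.1047, -0.0605]), np.float64(0.021966662359477973))
scene [(0.57, [344.8, 292.2])]
308 380 256 336
(array([ 0.4774,  0.0998, -0.0883]), np.float64(0.0550811272416738))
side [(0.58, [254.9, 243.3])]
229 274 221 272
(array([ 0.4768,  0.1063, -0.1263]), np.float64(0.06386066763425258))
```

View pics/w6.png

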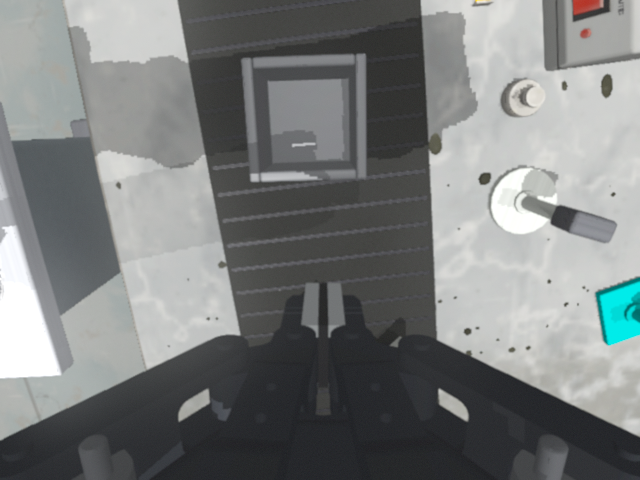

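The wrist view shows the pot upright at (305,118) but the gripper empty: the follower was lost on the way. I find it by numbers, since the views are used up.

```bash
python3 - <<'E'
from h import *
import pickle
np.set_printoptions(precision=3,suppress=True)
V=[]
for c in("scene","side","wrist"):
    m=bot.camera_model(c); im=bot.read_camera(c)
    for r in bot.outline_of(c,"square_follower"):
        k=r["pixels"].astype(bool); ys,xs=np.where(k)
        V.append((c,m,k,im)); 
        print(c,round(r["score"],2),np.round(r["position"]),"area",k.sum(),"bb",xs.min(),xs.max(),ys.min(),ys.max(),"rgb",np.median(im[k],axis=0),"z0",atz(c,r["position"],0.02,m)[:2])
    print("round",[(round(r["score"],2),np.round(r["position"])) for r in bot.find_in(c,"round_follower")])
pickle.dump(V,open("v2.pkl","wb"))
for (x,y) in ((.684,-.163),): 
    for c in("scene","side"): print(c,proj(c,(x,y,0)),proj(c,(x,y,.118)))
E
```

```text
scene 0.74 [413. 242.] area 1283 bb 397 431 224 280 rgb [122. 124. 121.] z0 [ 0.535 -0.167]
scene 0.57 [310. 193.] area 670 bb 292 328 163 219 rgb [ 75. 115. 114.] z0 [ 0.858 -0.164]
scene 0.56 [402. 191.] area 1198 bb 388 417 170 216 rgb [114. 117. 115.] z0 [ 0.712 -0.34 ]
scene 0.51 [266. 269.] area 267 bb 261 278 256 276 rgb [126. 124. 120.] z0 [0.669 0.124]
round [(0.58, array([303., 242.]))]
side 0.65 [312. 302.] area 940 bb 265 324 278 321 rgb [122. 130. 125.] z0 [ 0.53 -0.14]
side 0.56 [419. 268.] area 822 bb 398 436 230 285 rgb [  0. 114. 112.] z0 [ 0.824 -0.126]
round [(0.96, array([342., 252.]))]
wrist 0.68 [617. 314.] area 2396 bb 594 639 278 347 rgb [  0. 230. 227.] z0 [ 0.793 -0.118]
round [(0.68, array([536., 212.]))]
scene [360.399 225.795] [362.21  178.675]
side [377.104 297.468] [379.781 253.296]
```

The follower has toppled and lies near (0.53, -0.15). I go above it to measure how it lies.

>>> drive_tool:
  commands:
    - {"hand": 0.2, "translation": [15, -50, 20], "angular": [0, 0, 0.085]}
    - {"hand": 0.2, "translation": [30, -105, 40], "angular": [0, 0, 0.085]}
    - {"hand": 0.2, "translation": [40, -160, 60], "angular": [0, 0, 0.085]}
    - {"hand": 0.2, "translation": [45, -195, 70], "angular": [0, 0, 0.085]}
    - {"hand": 0.2, "translation": [45, -195, 70], "angular": [0, 0, 0.085]}
    - {"hand": 0.2, "translation": [45, -195, 70], "angular": [0, 0, 0.085]}

```text
t: 22.35
eef_pos: [0.5279, -0.163, 0.3073]
tool_rot: [-0.001, 0.706, 0.708, -0.0]
contact_force: [-0.9, 0.5, 0.2]
gripper_width: 0.2
grasp_force: 0.0
```

```bash
cat > lie.py <<'E'
from h import *
import pickle
from scipy.spatial.transform import Rotation as R
np.set_printoptions(precision=3,suppress=True)
PARTS=[(.068,.068,0,.01),(.013,.013,.01,.088),(.036,.018,.088,.118)]
def pts(Rm,t): return [np.array(box(0,0,0,sx,sy,a,b))@Rm.T+t for sx,sy,a,b in PARTS]
def place(p):
    # p: x,y (plate-underside centre), heading of stem, tilt above horizontal, roll about the stem
    x,y,h,ti,ro=p
    Rm=R.from_euler("z",h)*R.from_euler("y",np.pi/2-ti)*R.from_euler("z",ro); Rm=Rm.as_matrix()
    z=-min(q[:,2].min() for q in pts(Rm,np.zeros(3)))
    return Rm,np.array([x,y,z])
def cost(p,V,mat=0.):
    Rm,t=place(p); t=t+[0,0,mat]; e=0
    for c,m,M in V:
        k=np.zeros(M.shape,np.uint8)
        for q in pts(Rm,t):
            hh=cv2.convexHull(np.array([proj(c,P,m) for P in q],np.float32)); cv2.fillConvexPoly(k,np.round(hh*16).astype(np.int32),1,shift=4)
        k=k>0; e+=1-(k&M).sum()/max(1,(k|M).sum())
    return e/len(V)
E
python3 - <<'E'
from lie import *
V=[]
for c in("wrist","scene","side"):
    m=bot.camera_model(c); im=bot.read_camera(c).astype(int)
    for r in bot.outline_of(c,"square_follower"):
        k=r["pixels"].astype(bool); P=atz(c,r["position"],.03,m)
        print(c,round(r["score"],2),np.round(r["position"]),k.sum(),P[:2])
        if np.hypot(*(P[:2]-[.53,-.15]))<.06:
            V.append((c,m,k)); L=im.sum(2)/3
            d=k&(L<75); l=k&(L>110)
            if d.any() and l.any():
                for n,s in(("dark",d),("light",l)):
                    ys,xs=np.where(s); print("  ",n,s.sum(),xs.mean(),ys.mean(),atz(c,(xs.mean(),ys.mean()),.02,m)[:2])
            break
pickle.dump(V,open("v3.pkl","wb"))
best=[]
for h in np.arange(0,6.28,.52):
    best.append(min((cost((.53-.05*np.cos(h),-.15-.05*np.sin(h),h,-.2,ro),V),h,ro) for ro in(0,np.pi/2)))
best.sort(); print(best[:3])
res=[]
for e,h,ro in best[:3]:
    p=np.array([.53-.05*np.cos(h),-.15-.05*np.sin(h),h,-.2,ro])
    S=np.vstack([p,p+np.diag([.03,.03,.3,.1,.3])])
    r=minimize(cost,p,args=(V,),method="Nelder-Mead",options=dict(initial_simplex=S,maxiter=400)); res.append((r.fun,r.x)); 
for r in sorted(res,key=lambda a:a[0]): print(r,place(r[1])[1], place(r[1])[0][:,2])
E
```

```text
wrist 0.88 [294. 160.] 2975 [ 0.497 -0.127]
   dark 73 274.45205479452056 123.02739726027397 [ 0.475 -0.088]
   light 2723 296.8299669482189 155.4212265883217 [ 0.499 -0.124]
scene 0.81 [310. 195.] 598 [ 0.834 -0.145]
scene 0.74 [414. 242.] 1148 [ 0.524 -0.154]
   dark 85 416.4117647058824 277.8941176470588 [ 0.446 -0.067]
   light 875 414.1005714285714 239.09942857142858 [ 0.542 -0.178]
side 0.81 [309. 302.] 911 [ 0.521 -0.147]
   dark 130 277.5846153846154 299.81538461538463 [ 0.467 -0.098]
   light 637 308.9277864992151 298.61224489795916 [ 0.531 -0.124]
[(np.float64(0.7441755553542011), np.float64(5.720000000000001), 0), (np.float64(0.7584826024538622), np.float64(2.08), 1.5707963267948966), (np.float64(0.763741451547202), np.float64(5.2), 0)]
(np.float64(0.19620101321452701), array([ 0.532, -0.159,  2.312, -0.179,  1.463])) [ 0.532 -0.159  0.039] [-0.664  0.726 -0.178]
(np.float64(0.5897903273195985), array([ 0.46 , -0.081,  5.478, -0.206,  0.142])) [ 0.46  -0.081  0.043] [ 0.678 -0.706 -0.204]
(np.float64(0.5949267426666774), array([ 0.455, -0.086,  5.601, -0.221,  0.463])) [ 0.455 -0.086  0.047] [ 0.758 -0.615 -0.219]
```

```bash
python3 - <<'E'
from lie import *
V=pickle.load(open("v3.pkl","rb"))
for ro in (0,np.pi/2,np.pi,.0):
    for ti in (-.15,-.22):
        f=lambda p:cost((p[0],p[1],p[2],ti,ro),V,.004)
        r=minimize(f,(.532,-.159,2.31),method="Nelder-Mead",options=dict(initial_simplex=[(.532,-.159,2.31),(.54,-.159,2.31),(.532,-.15,2.31),(.532,-.159,2.45)]))
        p=(*r.x,ti,ro); Rm,t=place(p); print(ro,ti,r.fun,r.x,"wrist",cost(p,V[:1],.004),"block",Rm@[0,0,.103]+t+[0,0,.004])
f=lambda p:cost(p,V[:1],.004)
for ro in(0,np.pi/2):
    p=np.array([.532,-.159,2.31,-.18,ro]); r=minimize(f,p,method="Nelder-Mead",options=dict(initial_simplex=np.vstack([p,p+np.diag([.01,.01,.1,.05,.2])]),maxiter=500))
    Rm,t=place(r.x); print(ro,r.fun,r.x,Rm@[0,0,.103]+t+[0,0,.004])
print(bot.get_obs()["q"])
E
```

```text
0 -0.15 0.249033922388726 [ 0.533 -0.157  2.336] wrist 0.268163392578734 block [ 0.462 -0.084  0.024]
0 -0.22 0.2808457292236431 [ 0.532 -0.156  2.336] wrist 0.23420973103656695 block [ 0.462 -0.084  0.025]
1.5707963267948966 -0.15 0.2153573985571079 [ 0.533 -0.158  2.318] wrist 0.15536985453419994 block [ 0.464 -0.084  0.024]
1.5707963267948966 -0.22 0.15936596481710807 [ 0.532 -0.157  2.314] wrist 0.07773961910708715 block [ 0.464 -0.083  0.017]
3.141592653589793 -0.15 0.249033922388726 [ 0.533 -0.157  2.336] wrist 0.268163392578734 block [ 0.462 -0.084  0.024]
3.141592653589793 -0.22 0.2808457292236431 [ 0.532 -0.156  2.336] wrist 0.23420973103656695 block [ 0.462 -0.084  0.025]
0.0 -0.15 0.249033922388726 [ 0.533 -0.157  2.336] wrist 0.268163392578734 block [ 0.462 -0.084  0.024]
0.0 -0.22 0.2808457292236431 [ 0.532 -0.156  2.336] wrist 0.23420973103656695 block [ 0.462 -0.084  0.025]
0 0.21155609905227757 [ 0.532 -0.156  2.33  -0.198 -0.039] [ 0.463 -0.083  0.025]
1.5707963267948966 0.07668034080151465 [ 0.532 -0.157  2.316 -0.208  1.604] [ 0.464 -0.083  0.019]
[-0.101  0.2    0.34   1.756 -0.071  1.199  0.263]
```

It lies on the mat with stem heading 2.315 and its block at (0.464, -0.083, 0.018), the 36 mm side level. I will grip the block and swing it up over the plate's edge.

>>> drive_tool:
  commands:
    - {"hand": 0.6, "translation": [-15, 20, -30], "angular": [0, 0, 0.18]}
    - {"hand": 0.6, "translation": [-30, 40, -80], "angular": [0, 0, 0.36]}
    - {"hand": 0.6, "translation": [-50, 60, -130], "angular": [0, 0, 0.54]}
    - {"hand": 0.6, "translation": [-64, 80, -180], "angular": [0, 0, 0.72]}
    - {"hand": 0.6, "translation": [-64, 80, -220], "angular": [0, 0, 0.744]}
    - {"hand": 0.6, "translation": [-64, 80, -255], "angular": [0, 0, 0.744]}
    - {"hand": 0.6, "translation": [-64, 80, -275], "angular": [0, 0, 0.744]}
    - {"hand": 0.6, "translation": [-64, 80, -280], "angular": [0, 0, 0.744]}
    - {"hand": 0.6, "translation": [-64, 80, -280], "angular": [0, 0, 0.744]}

```text
t: 23.78
eef_pos: [0.4643, -0.0839, 0.028]
tool_rot: [0.0, 0.401, 0.916, 0.0]
contact_force: [0.0, -0.6, 0.1]
gripper_width: 0.597
grasp_force: 0.0
```

>>> drive_tool:
  commands:
    - {"hand": 0.6, "translation": [0, 0, -4], "angular": [0, 0, 0]}
    - {"hand": 0.6, "translation": [0, 0, -8], "angular": [0, 0, 0]}
    - {"hand": 0.6, "translation": [0, 0, -8], "angular": [0, 0, 0]}

```text
t: 24.15
eef_pos: [0.464, -0.084, 0.0197]
tool_rot: [-0.0, 0.401, 0.916, 0.0]
contact_force: [0.1, -0.1, -0.7]
gripper_width: 0.602
grasp_force: 0.0
```

>>> drive_tool:
  commands:
    - {"hand": 0.6, "translation": [0, 0, -3], "angular": [0, 0, 0]}
    - {"hand": 0.6, "translation": [0, 0, -6], "angular": [0, 0, 0]}
    - {"hand": 0.6, "translation": [0, 0, -6], "angular": [0, 0, 0]}

```text
t: 24.52
eef_pos: [0.4638, -0.084, 0.0134]
tool_rot: [-0.0, 0.401, 0.916, -0.0]
contact_force: [0.1, -0.3, 0.2]
gripper_width: 0.598
grasp_force: 0.0
```

>>> drive_tool:
  commands:
    - {"hand": 0.6, "translation": [0, 0, -3], "angular": [0, 0, 0]}
    - {"hand": 0.6, "translation": [0, 0, -4], "angular": [0, 0, 0]}
    - {"hand": 0.6, "translation": [0, 0, -4], "angular": [0, 0, 0]}

```text
t: 24.9
eef_pos: [0.4639, -0.084, 0.0096]
tool_rot: [-0.0, 0.401, 0.916, -0.0]
contact_force: [0.9, 0.5, -0.4]
gripper_width: 0.602
grasp_force: 0.0
```

>>> drive_tool:
  commands:
    - {"hand": 0.3, "translation": [0, 0, 0], "angular": [0, 0, 0]}
    - {"hand": 0.3, "translation": [0, 0, 0], "angular": [0, 0, 0]}
    - {"hand": 0.3, "translation": [0, 0, 0], "angular": [0, 0, 0]}
    - {"hand": 0.3, "translation": [0, 0, 0], "angular": [0, 0, 0]}
  force: 25

```text
t: 25.4
eef_pos: [0.4642, -0.0839, 0.0099]
tool_rot: [0.0, 0.401, 0.916, 0.0]
contact_force: [-0.2, 2.1, 5.0]
gripper_width: 0.395
grasp_force: 24.9
```

>>> drive_tool:
  commands:
    - {"hand": 0.3, "translation": [1, -2, 11], "angular": [0, 0, 0]}
    - {"hand": 0.3, "translation": [3, -4, 22], "angular": [0, 0, 0]}
    - {"hand": 0.3, "translation": [7, -8, 36], "angular": [0, 0, 0]}
    - {"hand": 0.3, "translation": [12, -13, 48], "angular": [0, 0, 0]}
    - {"hand": 0.3, "translation": [18, -19, 59], "angular": [0, 0, 0]}
    - {"hand": 0.3, "translation": [24, -26, 69], "angular": [0, 0, 0]}
    - {"hand": 0.3, "translation": [32, -35, 78], "angular": [0, 0, 0]}
    - {"hand": 0.3, "translation": [40, -43, 85], "angular": [0, 0, 0]}
  force: 20

```text
t: 26.4
eef_pos: [0.5046, -0.1278, 0.0953]
tool_rot: [0.0, 0.401, 0.916, -0.0]
contact_force: [0.6, 0.2, -0.3]
gripper_width: 0.297
grasp_force: 0.0
```

```bash
cat > look.py <<'E'
from lie import *
V=[]
o=bot.get_obs(); print(o["eef_pos"],o["contact_force"],o["gripper_width"])
for c in("scene","side"):
    m=bot.camera_model(c); im=bot.read_camera(c).astype(int)
    for r in bot.outline_of(c,"square_follower"):
        k=r["pixels"].astype(bool); P=atz(c,r["position"],.05,m); ys,xs=np.where(k)
        print(c,round(r["score"],2),np.round(r["position"]),k.sum(),P[:2],xs.min(),xs.max(),ys.min(),ys.max(),np.median(im[k],axis=0))
        # brightest (plate) pixels
        L=im.sum(2)/3; b=k&(L>150); 
        if b.any(): ys,xs=np.where(b); print("   bright",b.sum(),xs.mean(),ys.mean(),xs.min(),xs.max(),ys.min(),ys.max())
    s=np.array([-.677,.736,0])
    for fi in (0,45,90):
        # expected plate centre if pivoting on plate edge at (.532,-.157)
        f=np.radians(fi); ax=s*np.cos(f)+np.array([0,0,np.sin(f)]); n=-s*np.sin(f)+np.array([0,0,np.cos(f)])
        print("   expect plate at tilt",fi,np.round(proj(c,np.array([.532,-.157,.004])+.034*n,m)))
E
python3 look.py
```

```text
[ 0.505 -0.128  0.095] [ 0.578  0.227 -0.283] 0.2969451342944304
scene 0.74 [416. 246.] 1380 [ 0.492 -0.119] 398 433 224 284 [120. 121. 118.]
   bright 216 417.69444444444446 239.46759259259258 401 433 225 266
scene 0.73 [195. 353.] 695 [0.523 0.375] 181 208 331 362 [168. 146. 104.]
   bright 296 193.79054054054055 342.2837837837838 181 208 331 355
scene 0.67 [377. 314.] 15821 [0.399 0.1  ] 231 508 220 396 [50. 50. 50.]
   bright 6 426.6666666666667 242.33333333333334 420 433 226 260
   expect plate at tilt 0 [412. 237.]
   expect plate at tilt 45 [411. 235.]
   expect plate at tilt 90 [410. 242.]
side 0.97 [307. 303.] 920 [ 0.505 -0.173] 262 320 278 321 [124. 131. 126.]
   bright 146 296.25342465753425 296.2808219178082 276 312 282 320
side 0.76 [420. 269.] 818 [ 0.794 -0.168] 398 435 230 285 [  0.  121.5 119. ]
   bright 12 411.0 265.0 400 429 247 270
   expect plate at tilt 0 [316. 300.]
   expect plate at tilt 45 [326. 306.]
   expect plate at tilt 90 [330. 316.]
```

It slipped out of the pads again, so the pads sit higher than I thought. I rise, re-measure, and this time descend to real contact.

>>> drive_tool:
  commands:
    - {"hand": 0.6, "translation": [0, 0, 60], "angular": [0, 0, 0]}
    - {"hand": 0.6, "translation": [0, 0, 120], "angular": [0, 0, 0]}
    - {"hand": 0.6, "translation": [0, 0, 180], "angular": [0, 0, 0]}
    - {"hand": 0.6, "translation": [0, 0, 200], "angular": [0, 0, 0]}
    - {"hand": 0.6, "translation": [0, 0, 200], "angular": [0, 0, 0]}

```text
t: 27.22
eef_pos: [0.5045, -0.1267, 0.2957]
tool_rot: [0.001, 0.401, 0.916, 0.001]
contact_force: [0.0, -0.5, -0.5]
gripper_width: 0.601
grasp_force: 0.0
```

```bash
cat > look2.py <<'E'
from lie import *
import sys
o=bot.get_obs(); print(o["eef_pos"])
x0=[float(a) for a in sys.argv[1:4]]
m=bot.camera_model("wrist"); im=bot.read_camera("wrist").astype(int); rs=bot.outline_of("wrist","square_follower")
for r in rs: print(round(r["score"],2),np.round(r["position"]),r["pixels"].sum(),atz("wrist",r["position"],.03,m)[:2])
k=rs[0]["pixels"].astype(bool); V=[("wrist",m,k)]
res=[]
for ro in(0,np.pi/2):
    p=np.array([*x0,-.2,ro]); r=minimize(cost,p,args=(V,.004),method="Nelder-Mead",options=dict(initial_simplex=np.vstack([p,p+np.diag([.01,.01,.1,.05,.2])]),maxiter=500))
    Rm,t=place(r.x); print(ro,r.fun,r.x,"block",Rm@[0,0,.103]+t+[0,0,.004])
E
python3 look2.py .532 -.157 2.315
```

```text
[ 0.504 -0.127  0.296]
0.79 [490. 339.] 1105 [ 0.779 -0.119]
0.56 [310. 171.] 2668 [ 0.48  -0.117]
0 1.0 [ 0.532 -0.157  2.315 -0.2    0.   ] block [ 0.464 -0.083  0.025]
1.5707963267948966 1.0 [ 0.532 -0.157  2.315 -0.2    1.571] block [ 0.464 -0.083  0.019]
```

```bash
sed -i 's/^k=rs\[0\].*/rs.sort(key=lambda r:np.linalg.norm(atz("wrist",r["position"],.03,m)[:2]-[.49,-.12])); k=rs[0]["pixels"].astype(bool); V=[("wrist",m,k)]/' look2.py; python3 look2.py .532 -.157 2.315
```

```text
[ 0.503 -0.127  0.293]
0.94 [317. 170.] 2634 [ 0.482 -0.112]
0.72 [495. 339.] 972 [ 0.779 -0.114]
0 0.2560024945431868 [ 0.525 -0.153  2.359 -0.238  0.288] block [ 0.454 -0.082  0.027]
1.5707963267948966 0.09495652173913038 [ 0.527 -0.154  2.376 -0.226  1.607] block [ 0.454 -0.084  0.017]
```

>>> drive_tool:
  commands:
    - {"hand": 0.6, "translation": [-25, 22, -50], "angular": [0, 0, 0.06]}
    - {"hand": 0.6, "translation": [-50, 44, -100], "angular": [0, 0, 0.06]}
    - {"hand": 0.6, "translation": [-50, 44, -160], "angular": [0, 0, 0.06]}
    - {"hand": 0.6, "translation": [-50, 44, -220], "angular": [0, 0, 0.06]}
    - {"hand": 0.6, "translation": [-50, 44, -265], "angular": [0, 0, 0.06]}
    - {"hand": 0.6, "translation": [-50, 44, -285], "angular": [0, 0, 0.06]}
    - {"hand": 0.6, "translation": [-50, 44, -288], "angular": [0, 0, 0.06]}
    - {"hand": 0.6, "translation": [-50, 44, -288], "angular": [0, 0, 0.06]}

```text
t: 28.42
eef_pos: [0.4538, -0.0831, 0.0067]
tool_rot: [-0.0, 0.373, 0.928, -0.0]
contact_force: [-0.0, -0.2, -0.2]
gripper_width: 0.604
grasp_force: 0.0
```

>>> drive_tool:
  commands:
    - {"hand": 0.6, "translation": [0, 0, -3], "angular": [0, 0, 0]}
    - {"hand": 0.6, "translation": [0, 0, -3], "angular": [0, 0, 0]}

```text
t: 28.68
eef_pos: [0.4545, -0.083, 0.0043]
tool_rot: [0.001, 0.373, 0.928, 0.0]
contact_force: [0.1, -0.4, 0.6]
gripper_width: 0.598
grasp_force: 0.0
```

>>> drive_tool:
  commands:
    - {"hand": 0.6, "translation": [0, 0, -3], "angular": [0, 0, 0]}
    - {"hand": 0.6, "translation": [0, 0, -3], "angular": [0, 0, 0]}

```text
t: 28.92
eef_pos: [0.454, -0.083, 0.0007]
tool_rot: [0.0, 0.373, 0.928, 0.0]
contact_force: [0.2, -1.1, 0.2]
gripper_width: 0.602
grasp_force: 0.0
```

>>> drive_tool:
  commands:
    - {"hand": 0.6, "translation": [0, 0, -2], "angular": [0, 0, 0]}
    - {"hand": 0.45, "translation": [0, 0, -2], "angular": [0, 0, 0]}
    - {"hand": 0.45, "translation": [0, 0, -2], "angular": [0, 0, 0]}

```text
t: 29.3
eef_pos: [0.4537, -0.0831, -0.0014]
tool_rot: [-0.0, 0.373, 0.928, -0.0]
contact_force: [-0.8, -0.6, 0.9]
gripper_width: 0.452
grasp_force: 0.4
```

>>> drive_tool:
  commands:
    - {"hand": 0.3, "translation": [0, 0, 0], "angular": [0, 0, 0]}
    - {"hand": 0.3, "translation": [0, 0, 0], "angular": [0, 0, 0]}
    - {"hand": 0.3, "translation": [0, 0, 0], "angular": [0, 0, 0]}
  force: 40

```text
t: 29.68
eef_pos: [0.4539, -0.083, -0.0012]
tool_rot: [-0.0, 0.373, 0.928, 0.0]
contact_force: [-1.9, 0.6, 5.6]
gripper_width: 0.411
grasp_force: 39.9
```

>>> drive_tool:
  commands:
    - {"hand": 0.3, "translation": [2, -1, 11], "angular": [0, 0, 0]}
    - {"hand": 0.3, "translation": [4, -3, 22], "angular": [0, 0, 0]}
    - {"hand": 0.3, "translation": [8, -8, 36], "angular": [0, 0, 0]}
    - {"hand": 0.3, "translation": [12, -12, 48], "angular": [0, 0, 0]}
    - {"hand": 0.3, "translation": [19, -18, 59], "angular": [0, 0, 0]}
    - {"hand": 0.3, "translation": [26, -25, 69], "angular": [0, 0, 0]}
  force: 30

```text
t: 30.42
eef_pos: [0.4807, -0.1084, 0.0685]
tool_rot: [0.0, 0.373, 0.928, 0.0]
contact_force: [1.3, 0.7, -2.2]
gripper_width: 0.409
grasp_force: 39.0
```

```bash
cat > look3.py <<'E'
from lie import *
import sys
# pivot plate edge hypothesis: fit tilt from side+scene outlines given block held at tool
o=bot.get_obs(); print(o["eef_pos"],o["contact_force"],o["gripper_width"],o["grasp_force"])
h=float(sys.argv[1]); V=[]
for c in("scene","side"):
    m=bot.camera_model(c); bot.read_camera(c); rs=bot.outline_of(c,"square_follower")
    b=proj(c,o["eef_pos"]-[0,0,.02],m); rs=[r for r in rs if r["pixels"].sum()<4000]; rs.sort(key=lambda r:np.linalg.norm(r["position"]-b))
    if rs and np.linalg.norm(rs[0]["position"]-b)<60: V.append((c,m,rs[0]["pixels"].astype(bool))); print(c,rs[0]["score"],np.round(rs[0]["position"]),V[-1][2].sum())
B=o["eef_pos"]+[0,0,.014]
for ti in np.radians(np.arange(-20,91,10)):
    Rm=(R.from_euler("z",h)*R.from_euler("y",np.pi/2-ti)*R.from_euler("z",np.pi/2)).as_matrix(); t=B-Rm@[0,0,.103]; e=[]
    for c,m,M in V:
        k=np.zeros(M.shape,np.uint8)
        for q in pts(Rm,t)[:2]:
            hh=cv2.convexHull(np.array([proj(c,P,m) for P in q],np.float32)); cv2.fillConvexPoly(k,np.round(hh*16).astype(np.int32),1,shift=4)
        k=k>0; e.append(1-(k&M).sum()/(k|M).sum())
    print(round(np.degrees(ti)),np.round(e,2),"lowest z",round(min(q[:,2].min() for q in pts(Rm,t)),3))
E
python3 look3.py 2.376
```

```text
[ 0.481 -0.108  0.069] [ 1.291  0.693 -2.214] 0.4093165425843846 38.99585545063019
scene 0.61 [418. 222.] 568
-20 [0.75] lowest z 0.069
-10 [0.72] lowest z 0.065
0 [0.71] lowest z 0.049
10 [0.69] lowest z 0.031
20 [0.7] lowest z 0.015
30 [0.79] lowest z 0.002
40 [0.85] lowest z -0.01
50 [0.93] lowest z -0.018
60 [0.97] lowest z -0.024
70 [0.98] lowest z -0.026
80 [0.99] lowest z -0.025
90 [0.99] lowest z -0.02
```

It is held rigidly now. I lower the grip force so the heavy plate may swing down, and read the tilt from the wrist moment.

>>> drive_tool:
  commands:
    - {"hand": 0.3, "translation": [15, -15, 20], "angular": [0, 0, 0]}
    - {"hand": 0.3, "translation": [15, -15, 40], "angular": [0, 0, 0]}
    - {"hand": 0.3, "translation": [15, -15, 60], "angular": [0, 0, 0]}
    - {"hand": 0.3, "translation": [15, -15, 60], "angular": [0, 0, 0]}
  force: 20

```text
t: 31.12
eef_pos: [0.4955, -0.1228, 0.1282]
tool_rot: [0.001, 0.373, 0.928, 0.0]
contact_force: [-0.1, 0.6, -2.6]
gripper_width: 0.412
grasp_force: 39.0
```

```bash
cat > st.py <<'E'
from h import *
np.set_printoptions(precision=3,suppress=True)
T=[]
for i in range(2):
    bot.read_camera("side"); o=bot.get_obs(); T.append(np.r_[o["contact_force"],o["torque"]])
T=np.mean(T,0); print(o["t"],o["eef_pos"],o["gripper_width"],o["grasp_force"],"F",T[:3],"T",T[3:],"offset xy mm",np.array([T[4],-T[3]])/-T[2]*-1000 if abs(T[2])>1 else "", o["q"])
E
python3 st.py
```

```text
31.225 [ 0.494 -0.123  0.127] 0.40916760322013007 38.996686935424805 F [-1.161 -0.167 -3.187] T [ 0.121  0.134 -0.016] offset xy mm [-42.152  38.001] [-0.012  0.322  0.159  2.042 -0.071  0.784  0.996]
```

Gripped solidly, with the moment showing the stem still about level. I turn it so the stem points at the base, then pitch the tool to raise the block end over the plate.

>>> drive_tool:
  commands:
    - {"hand": 0.3, "translation": [5, -2, 8], "angular": [0, 0, 0.16]}
    - {"hand": 0.3, "translation": [10, -4, 16], "angular": [0, 0, 0.32]}
    - {"hand": 0.3, "translation": [15, -6, 25], "angular": [0, 0, 0.48]}
    - {"hand": 0.3, "translation": [20, -7, 25], "angular": [0, 0, 0.64]}
    - {"hand": 0.3, "translation": [20, -7, 25], "angular": [0, 0, 0.765]}
    - {"hand": 0.3, "translation": [20, -7, 25], "angular": [0, 0, 0.765]}
  force: 40

```text
t: 31.98
eef_pos: [0.514, -0.1298, 0.1513]
tool_rot: [-0.001, 0.0, 1.0, 0.0]
contact_force: [0.4, -0.5, -2.7]
gripper_width: 0.408
grasp_force: 40.5
```

>>> drive_tool:
  commands:
    - {"hand": 0.3, "translation": [0, 0, 0], "angular": [0, 0.15, 0]}
    - {"hand": 0.3, "translation": [0, 0, 0], "angular": [0, 0.3, 0]}
    - {"hand": 0.3, "translation": [0, 0, 0], "angular": [0, 0.45, 0]}
    - {"hand": 0.3, "translation": [0, 0, 0], "angular": [0, 0.6, 0]}
    - {"hand": 0.3, "translation": [0, 0, 0], "angular": [0, 0.75, 0]}
    - {"hand": 0.3, "translation": [0, 0, 0], "angular": [0, 0.9, 0]}
    - {"hand": 0.3, "translation": [0, 0, 0], "angular": [0, 0.9, 0]}

```text
t: 32.85
eef_pos: [0.5146, -0.129, 0.1481]
tool_rot: [-0.438, 0.0, 0.899, -0.0]
contact_force: [0.1, -0.8, -3.3]
gripper_width: 0.405
grasp_force: 40.6
```

```bash
python3 st.py
```

```text
32.95 [ 0.515 -0.13   0.152] 0.411456835992567 40.642377734184265 F [ 0.186  0.364 -2.847] T [-0.    -1.111  0.021] offset xy mm [390.262  -0.163] [0.046 0.855 0.07  1.352 0.04  1.829 1.678]
```

>>> drive_tool:
  commands:
    - {"hand": 0.3, "translation": [0, 0, -15], "angular": [0, 0.05, 0]}
    - {"hand": 0.3, "translation": [0, 0, -30], "angular": [0, 0.1, 0]}
    - {"hand": 0.3, "translation": [0, 0, -40], "angular": [0, 0.15, 0]}
    - {"hand": 0.3, "translation": [0, 0, -40], "angular": [0, 0.15, 0]}

```text
t: 33.45
eef_pos: [0.5148, -0.1297, 0.1127]
tool_rot: [-0.5, 0.0, 0.866, -0.0]
contact_force: [-0.8, 0.4, -2.5]
gripper_width: 0.407
grasp_force: 40.7
```

```bash
python3 st.py; python3 - <<'E'
from lie import *
V=[]
o=bot.get_obs(); Rt=R.from_quat(np.roll(o["tool_rot"],-1)).as_matrix(); B=o["eef_pos"]-.012*Rt[:,2]
for c in("scene","side"):
    m=bot.camera_model(c); im=bot.read_camera(c).astype(int); rs=bot.outline_of(c,"square_follower"); b=proj(c,B+[.06,0,-.05],m)
    rs=[r for r in rs if np.linalg.norm(r["position"]-b)<50 and r["pixels"].sum()<4000]
    for r in rs: print(c,r["score"],r["position"],r["pixels"].sum())
    if rs: V.append((c,m,rs[0]["pixels"].astype(bool)))
for ti in np.radians(np.arange(10,91,10)):
    Rm=(R.from_euler("z",np.pi)*R.from_euler("y",np.pi/2-ti)*R.from_euler("z",np.pi/2)).as_matrix(); t=B-Rm@[0,0,.103]; e=[]
    for c,m,M in V:
        k=np.zeros(M.shape,np.uint8)
        for q in pts(Rm,t)[:2]:
            hh=cv2.convexHull(np.array([proj(c,P,m) for P in q],np.float32)); cv2.fillConvexPoly(k,np.round(hh*16).astype(np.int32),1,shift=4)
        k=k>0; e.append(1-(k&M).sum()/(k|M).sum())
    print(round(np.degrees(ti)),np.round(e,2),"low",round(min(q[:,2].min() for q in pts(Rm,t)),3))
E
```

```text
33.55 [ 0.515 -0.13   0.114] 0.40683113137883015 40.68118393421173 F [-0.058  0.356 -2.182] T [ 0.015 -1.313  0.016] offset xy mm [601.67    6.971] [-0.003  0.997  0.157  1.277  0.006  1.914  1.727]
side 0.89 [336.7, 282.0] 913
10 [0.92] low 0.069
20 [0.81] low 0.053
30 [0.63] low 0.039
40 [0.35] low 0.028
50 [0.45] low 0.019
60 [0.68] low 0.014
70 [0.83] low 0.012
80 [0.96] low 0.013
90 [1.] low 0.017
```

>>> drive_tool:
  commands:
    - {"hand": 0.3, "translation": [0, 0, -12], "angular": [0, 0, 0]}
    - {"hand": 0.3, "translation": [0, 0, -20], "angular": [0, 0, 0]}
    - {"hand": 0.3, "translation": [2, 0, -23], "angular": [0, 0, 0]}
    - {"hand": 0.3, "translation": [8, 0, -23], "angular": [0, 0, 0]}
    - {"hand": 0.3, "translation": [14, 0, -21], "angular": [0, 0, 0]}

```text
t: 34.38
eef_pos: [0.5282, -0.1313, 0.0946]
tool_rot: [-0.502, 0.001, 0.865, -0.0]
contact_force: [-9.2, 6.9, 42.6]
gripper_width: 0.409
grasp_force: 43.7
```

```bash
python3 st.py
```

```text
34.475 [ 0.529 -0.131  0.094] 0.4100105491878953 43.14462125301361 F [-6.296  1.441 25.245] T [ 0.127  4.635 -0.165] offset xy mm [183.588  -5.044] [-0.036  1.05   0.223  1.231 -0.031  1.916  1.763]
```

>>> drive_tool:
  commands:
    - {"hand": 0.3, "translation": [4, 0, 4], "angular": [0, 0, 0]}
    - {"hand": 0.3, "translation": [10, 0, 6], "angular": [0, 0, 0]}
    - {"hand": 0.3, "translation": [18, 0, 8], "angular": [0, 0, 0]}
    - {"hand": 0.3, "translation": [26, 0, 9], "angular": [0, 0, 0]}

```text
t: 34.98
eef_pos: [0.5533, -0.1275, 0.104]
tool_rot: [-0.476, -0.004, 0.879, -0.012]
contact_force: [0.5, -0.3, -4.5]
gripper_width: 0.407
grasp_force: 41.9
```

```bash
cat > look4.py <<'E'
from lie import *
V=[]
o=bot.get_obs(); Rt=R.from_quat(np.roll(o["tool_rot"],-1)).as_matrix(); B=o["eef_pos"]-.012*Rt[:,2]
print(o["eef_pos"],o["contact_force"],o["gripper_width"],o["tool_rot"])
for c in("scene","side"):
    m=bot.camera_model(c); im=bot.read_camera(c).astype(int); rs=bot.outline_of(c,"square_follower"); b=proj(c,B+[.06,0,-.05],m)
    rs=[r for r in rs if np.linalg.norm(r["position"]-b)<50 and r["pixels"].sum()<4000]
    for r in rs: print(c,r["score"],r["position"],r["pixels"].sum())
    if rs: V.append((c,m,rs[0]["pixels"].astype(bool)))
for ti in np.radians(np.arange(20,96,5)):
    Rm=(R.from_euler("z",np.pi)*R.from_euler("y",np.pi/2-ti)*R.from_euler("z",np.pi/2)).as_matrix(); t=B-Rm@[0,0,.103]; e=[]
    for c,m,M in V:
        k=np.zeros(M.shape,np.uint8)
        for q in pts(Rm,t)[:2]:
            hh=cv2.convexHull(np.array([proj(c,P,m) for P in q],np.float32)); cv2.fillConvexPoly(k,np.round(hh*16).astype(np.int32),1,shift=4)
        k=k>0; e.append(1-(k&M).sum()/(k|M).sum())
    if min(e,default=1)<.6: print(round(np.degrees(ti)),np.round(e,2),"low",round(min(q[:,2].min() for q in pts(Rm,t)),3))
E
python3 look4.py
```

```text
[ 0.553 -0.128  0.104] [ 0.459 -0.291 -4.507] 0.4068000426201111 [-0.476 -0.004  0.879 -0.012]
scene 0.74 [371.4, 222.5] 1026
side 0.66 [346.2, 277.6] 921
35 [0.64 0.51] low 0.024
40 [0.53 0.4 ] low 0.018
45 [0.41 0.31] low 0.014
50 [0.31 0.45] low 0.01
55 [0.42 0.58] low 0.007
60 [0.54 0.67] low 0.004
```

The follower has slipped round to about 47° in the pads, near balance. I move inward, where the arm can pitch further, and set its edge down.

>>> drive_tool:
  commands:
    - {"hand": 0.3, "translation": [-30, 0, 12], "angular": [0, 0.02, 0]}
    - {"hand": 0.3, "translation": [-65, 0, 12], "angular": [0, 0.06, 0]}
    - {"hand": 0.3, "translation": [-94, 0, 12], "angular": [0, 0.12, 0]}
    - {"hand": 0.3, "translation": [-94, 0, 12], "angular": [0, 0.14, 0]}
    - {"hand": 0.3, "translation": [-94, 0, 12], "angular": [0, 0.14, 0]}

```text
t: 35.8
eef_pos: [0.4609, -0.1278, 0.1177]
tool_rot: [-0.535, -0.005, 0.845, -0.01]
contact_force: [0.9, -0.8, -2.5]
gripper_width: 0.407
grasp_force: 41.9
```

```bash
python3 look4.py; python3 st.py
```

```text
[ 0.461 -0.128  0.118] [ 0.923 -0.794 -2.465] 0.4073256310492452 [-0.535 -0.005  0.845 -0.01 ]
scene 0.59 [410.3, 234.6] 1252
side 0.57 [305.9, 289.9] 971
45 [0.57 0.55] low 0.026
50 [0.44 0.42] low 0.022
55 [0.32 0.29] low 0.019
60 [0.37 0.38] low 0.017
65 [0.5  0.52] low 0.015
36.1 [ 0.461 -0.128  0.119] 0.4113459718312452 41.89470112323761 F [ 0.695  0.149 -2.568] T [ 0.051 -1.391  0.009] offset xy mm [541.583  19.673] [-0.047  0.967  0.203  1.415  0.014  1.887  1.754]
```

About 56° now, past balance. I set the edge on the mat, open, and back out along the tool axis so that it rights itself.

>>> drive_tool:
  commands:
    - {"hand": 0.3, "translation": [0, 0, -8], "angular": [0, 0, 0]}
    - {"hand": 0.3, "translation": [1, 0, -14], "angular": [0, 0, 0]}
    - {"hand": 0.3, "translation": [5, 0, -15], "angular": [0, 0, 0]}
    - {"hand": 0.5, "translation": [8, 0, -14], "angular": [0, 0, 0]}
    - {"hand": 0.7, "translation": [20, 0, -9], "angular": [0, 0, 0]}
    - {"hand": 0.8, "translation": [60, 0, 12], "angular": [0, 0, 0]}
    - {"hand": 0.8, "translation": [110, 0, 40], "angular": [0, 0, 0]}
    - {"hand": 0.8, "translation": [140, 0, 70], "angular": [0, 0, 0]}

```text
t: 37.1
eef_pos: [0.6316, -0.0617, 0.2368]
tool_rot: [-0.365, -0.121, 0.915, -0.12]
contact_force: [-0.5, 3.4, -4.3]
gripper_width: 0.801
grasp_force: 0.0
```

```bash
python3 - <<'E'
from lie import *
V=[];o=bot.get_obs(); print(o["t"],o["eef_pos"],o["tool_rot"],o["q"])
for c in("scene","side"):
    m=bot.camera_model(c); im=bot.read_camera(c).astype(int)
    for r in bot.outline_of(c,"square_follower"):
        k=r["pixels"].astype(bool); ys,xs=np.where(k); print(c,round(r["score"],2),np.round(r["position"]),k.sum(),atz(c,r["position"],.05,m)[:2],xs.min(),xs.max(),ys.min(),ys.max(),np.median(im[k],axis=0))
        if k.sum()<3000: V.append((c,m,k))
U=[]
for c in("scene","side"):
    b=[v for v in V if v[0]==c]; b.sort(key=lambda v:np.linalg.norm(np.argwhere(v[2]).mean(0)[::-1]-proj(c,(.53,-.128,.05),v[1])))
    if b: U.append(b[0])
for v in U: print(v[0],folfit([v],(.53,-.128)))
print(folfit(U,(.53,-.128)))
E
```

```text
37.1 [ 0.632 -0.062  0.237] [-0.365 -0.121  0.915 -0.12 ] [-0.287  0.87   0.333  1.104  0.086  1.916  1.862]
scene 0.67 [401. 248.] 1085 [ 0.506 -0.089] 379 422 202 266 [143. 146. 142.]
scene 0.63 [310. 194.] 669 [ 0.808 -0.12 ] 291 328 164 218 [ 76. 119. 117.]
side 0.98 [421. 268.] 850 [ 0.797 -0.168] 397 436 230 285 [  0. 137. 134.]
side 0.64 [312. 300.] 1063 [ 0.519 -0.169] 292 332 256 316 [151. 159. 153.]
scene (array([ 0.539, -0.135, -1.461]), np.float64(0.16666666666666663))
side (array([ 0.539, -0.121,  1.565]), np.float64(0.06917688266199651))
(array([ 0.537, -0.127,  1.51 ]), np.float64(0.1670885578495152))
```

It stands upright on the mat near (0.538, -0.125), yaw about 1.56. I bring the tool back to vertical above it and measure closely.

```bash
python3 - <<'E'
from h import *
from scipy.spatial.transform import Rotation as R
o=bot.get_obs(); c=R.from_quat(np.roll(o["tool_rot"],-1)); t=R.from_quat([.7071,.7071,0,0])
v=(t*c.inv()).as_rotvec(); print(v,np.linalg.norm(v),np.array([.53,-.15,.30])-o["eef_pos"])
E
```

```text
[-0.4486401  -0.80919014 -1.68026463] 1.9181647089192377 [-0.08854741 -0.05877181  0.06973266]
```

>>> drive_tool:
  commands:
    - {"hand": 0.8, "translation": [0, 0, 20], "angular": [0, -0.17, 0]}
    - {"hand": 0.8, "translation": [-10, 0, 50], "angular": [0, -0.34, 0]}
    - {"hand": 0.8, "translation": [-30, 0, 80], "angular": [0, -0.5, 0]}
    - {"hand": 0.8, "translation": [-50, -10, 90], "angular": [0, -0.65, 0]}
    - {"hand": 0.8, "translation": [-50, -10, 90], "angular": [0, -0.65, 0]}

```text
t: 37.92
eef_pos: [0.5623, -0.109, 0.3194]
tool_rot: [-0.071, -0.054, 0.987, -0.135]
contact_force: [-0.2, 0.1, -0.1]
gripper_width: 0.795
grasp_force: 0.0
```

```bash
python3 - <<'E'
from h import *
from scipy.spatial.transform import Rotation as R
o=bot.get_obs(); c=R.from_quat(np.roll(o["tool_rot"],-1)); t=R.from_quat([.7071,.7071,0,0])
v=(t*c.inv()).as_rotvec(); print(o["eef_pos"],o["tool_rot"],v,np.linalg.norm(v),np.array([.53,-.15,.30])-o["eef_pos"],o["q"])
E
```

```text
[ 0.56229303 -0.10901959  0.31942347] [-0.07075077 -0.0540868   0.98686288 -0.13479841] [ 0.10249573 -0.32894129 -1.66583653] 1.7010934972053757 [-0.03229303 -0.04098041 -0.01942347] [-0.37159767  0.30262973  0.3789969   1.64419878  0.17088204  1.34774662
  1.63015606]
```

>>> drive_tool:
  commands:
    - {"hand": 0.6, "translation": [-8, -10, -5], "angular": [0.01, -0.033, -0.167]}
    - {"hand": 0.6, "translation": [-16, -20, -10], "angular": [0.02, -0.066, -0.333]}
    - {"hand": 0.6, "translation": [-24, -30, -15], "angular": [0.031, -0.099, -0.5]}
    - {"hand": 0.6, "translation": [-32, -41, -19], "angular": [0.041, -0.132, -0.666]}
    - {"hand": 0.6, "translation": [-32, -41, -19], "angular": [0.051, -0.164, -0.833]}
    - {"hand": 0.6, "translation": [-32, -41, -19], "angular": [0.061, -0.197, -1.0]}
    - {"hand": 0.6, "translation": [-32, -41, -19], "angular": [0.072, -0.23, -1.166]}
    - {"hand": 0.6, "translation": [-32, -41, -19], "angular": [0.082, -0.263, -1.333]}
    - {"hand": 0.6, "translation": [-32, -41, -19], "angular": [0.092, -0.296, -1.5]}
    - {"hand": 0.6, "translation": [-32, -41, -19], "angular": [0.102, -0.329, -1.666]}
    - {"hand": 0.6, "translation": [-32, -41, -19], "angular": [0.102, -0.329, -1.666]}

```text
t: 39.3
eef_pos: [0.5348, -0.146, 0.2989]
tool_rot: [-0.0, 0.705, 0.709, -0.006]
contact_force: [0.0, 0.5, 0.3]
gripper_width: 0.602
grasp_force: 0.0
```

```bash
cat > fol.py <<'E'
from lie import *
o=bot.get_obs(); c=R.from_quat(np.roll(o["tool_rot"],-1)); t=R.from_quat([.7071,.7071,0,0])
print(o["t"],o["eef_pos"],"to level",(t*c.inv()).as_rotvec(),o["q"])
m=bot.camera_model("wrist"); im=bot.read_camera("wrist").astype(int)
for r in bot.outline_of("wrist","square_follower"):
    k=r["pixels"].astype(bool); P=atz("wrist",r["position"],.05,m); print(r["score"],r["position"],k.sum(),P[:2],np.median(im[k],axis=0))
    if np.hypot(*(P[:2]-[.538,-.125]))<.06:
        f=lambda p:1-(lambda q:(q&k).sum()/(q|k).sum())(folmask((*p,.004),"wrist",m,k.shape))
        best=min((minimize(f,(.538,-.125,w),method="Nelder-Mead",options=dict(initial_simplex=[(.538,-.125,w),(.548,-.125,w),(.538,-.115,w),(.538,-.125,w+.15)])) for w in(1.3,1.5,1.7,0)),key=lambda r:r.fun); print("follower",best.x,best.fun)
E
python3 fol.py
```

```text
39.3 [ 0.535 -0.146  0.299] to level [ 0.008 -0.008 -0.006] [-0.399  0.237  0.664  1.775 -0.146  1.188  0.314]
0.59 [576.6, 177.8] 4664 [ 0.801 -0.126] [  0. 191. 188.]
0.58 [324.4, 168.2] 3830 [ 0.535 -0.119] [229. 232. 227.]
follower [ 0.536 -0.126  1.561] 0.027749490835030532
```

>>> drive_tool:
  commands:
    - {"hand": 0.6, "translation": [1, 20, -50], "angular": [0.008, -0.008, -0.016]}
    - {"hand": 0.6, "translation": [1, 20, -105], "angular": [0.008, -0.008, -0.016]}
    - {"hand": 0.6, "translation": [1, 20, -140], "angular": [0.008, -0.008, -0.016]}
    - {"hand": 0.6, "translation": [1, 20, -180], "angular": [0.008, -0.008, -0.016]}
    - {"hand": 0.6, "translation": [1, 20, -215], "angular": [0.008, -0.008, -0.016]}
    - {"hand": 0.6, "translation": [1, 20, -215], "angular": [0.008, -0.008, -0.016]}
    - {"hand": 0.1, "translation": [1, 20, -215], "angular": [0.008, -0.008, -0.016]}
    - {"hand": 0.1, "translation": [1, 20, -215], "angular": [0.008, -0.008, -0.016]}
    - {"hand": 0.1, "translation": [1, 20, -215], "angular": [0.008, -0.008, -0.016]}
    - {"hand": 0.1, "translation": [1, 20, -215], "angular": [0.008, -0.008, -0.016]}
    - {"hand": 0.1, "translation": [1, 20, -215], "angular": [0.008, -0.008, -0.016]}
  force: 60

```text
t: 40.78
eef_pos: [0.5383, -0.122, 0.0864]
tool_rot: [0.002, 0.708, 0.706, 0.003]
contact_force: [-1.8, 0.1, 6.6]
gripper_width: 0.2
grasp_force: 63.8
```

The grip is full now (0.200, which is 18 mm). I lift, move towards the pot, and check how the plate sits under the hand.

>>> drive_tool:
  commands:
    - {"hand": 0.1, "translation": [0, 0, 30], "angular": [0, 0, 0]}
    - {"hand": 0.1, "translation": [0, 0, 80], "angular": [0, 0, 0]}
    - {"hand": 0.1, "translation": [0, 0, 130], "angular": [0, 0, 0]}
    - {"hand": 0.1, "translation": [-20, 40, 140], "angular": [0, 0, -0.03]}
    - {"hand": 0.1, "translation": [-40, 90, 140], "angular": [0, 0, -0.05]}
    - {"hand": 0.1, "translation": [-60, 140, 140], "angular": [0, 0, -0.05]}
    - {"hand": 0.1, "translation": [-60, 150, 140], "angular": [0, 0, -0.05]}
    - {"hand": 0.1, "translation": [-60, 150, 140], "angular": [0, 0, -0.05]}

```text
t: 41.78
eef_pos: [0.4778, 0.0284, 0.2254]
tool_rot: [0.001, 0.725, 0.689, 0.002]
contact_force: [0.1, -0.6, -2.8]
gripper_width: 0.195
grasp_force: 62.2
```

```bash
python3 st.py; python3 - <<'E'
from lie import *
o=bot.get_obs(); Rt=R.from_quat(np.roll(o["tool_rot"],-1)).as_matrix(); print("tool yaw",np.arctan2(Rt[1,1],Rt[0,1]),Rt[:,2])
m=bot.camera_model("wrist"); im=bot.read_camera("wrist"); np.save("w.npy",im)
P=None
for r in bot.outline_of("wrist","pot")[:2]:
    k=r["pixels"].astype(bool); ys,xs=np.where(k); print("pot",r["score"],xs.min(),xs.max(),ys.min(),ys.max(),k.sum())
    print(fitbox({"wrist":k},(.477,.105,-.06),.09,.09,.004,.094,{"wrist":m}))
for r in bot.outline_of("wrist","square_follower"):
    k=r["pixels"].astype(bool); ys,xs=np.where(k); print("fol",r["score"],r["position"],xs.min(),xs.max(),ys.min(),ys.max(),k.sum())
    if abs(r["position"][0]-320)<90:
        for c in range(xs.min(),xs.max(),8): print((c,np.where(k[:,c])[0].min()),end=" ")
print()
yaw=np.arctan2(Rt[1,1],Rt[0,1]); e=o["eef_pos"]
zb=e[2]-.0864+.004
for dy in(-.004,0.): print("pred plate corners",dy,[proj("wrist",p,m).round() for p in box(e[0],e[1]+dy,yaw,.068,.068,zb,zb+.01)])
E
```

```text
41.875 [0.478 0.027 0.225] 0.19677684179936358 62.23499894142151 F [ 0.314 -1.097 -2.746] T [-0.011  0.022 -0.017] offset xy mm [-7.881 -4.183] [-0.724  0.145  0.601  2.035 -0.097  0.984 -0.13 ]
tool yaw -0.05534242069701758 [ 0.005 -0.    -1.   ]
pot 0.7 248 378 46 178 16490
(array([ 0.477,  0.105, -0.058]), np.float64(0.02537110414572119))
pot 0.35 487 506 0 4 83
(array([ 0.477,  0.105, -0.06 ]), np.float64(1.0))
fol 0.9 [619.1, 321.9] 599 639 289 354 2143
fol 0.65 [316.4, 261.1] 262 377 193 384 15309
(262, np.int64(198)) (270, np.int64(193)) (278, np.int64(194)) (286, np.int64(194)) (294, np.int64(193)) (302, np.int64(194)) (310, np.int64(194)) (318, np.int64(194)) (326, np.int64(194)) (334, np.int64(194)) (342, np.int64(195)) (350, np.int64(194)) (358, np.int64(193)) (366, np.int64(193)) (374, np.int64(194)) 
pred plate corners -0.004 [array([270., 295.]), array([268., 302.]), array([266., 194.]), array([264., 196.]), array([373., 295.]), array([375., 302.]), array([376., 194.]), array([379., 196.])]
pred plate corners 0.0 [array([270., 290.]), array([268., 296.]), array([266., 187.]), array([263., 190.]), array([373., 290.]), array([375., 296.]), array([376., 187.]), array([379., 190.])]
```

The plate sits 4 mm towards -y of the hand and is square, and the pot is at (0.477, 0.105). I move over it and verify.

>>> drive_tool:
  commands:
    - {"hand": 0.1, "translation": [0, 40, 0], "angular": [0, 0, 0]}
    - {"hand": 0.1, "translation": [0, 75, 0], "angular": [0, 0, 0]}
    - {"hand": 0.1, "translation": [0, 82, 0], "angular": [0, 0, 0]}
    - {"hand": 0.1, "translation": [0, 82, -15], "angular": [0, 0, 0]}
    - {"hand": 0.1, "translation": [0, 82, -25], "angular": [0, 0, 0]}
    - {"hand": 0.1, "translation": [0, 82, -25], "angular": [0, 0, 0]}
    - {"hand": 0.1, "translation": [0, 82, -25], "angular": [0, 0, 0]}

```text
t: 42.9
eef_pos: [0.4779, 0.1094, 0.2004]
tool_rot: [0.002, 0.726, 0.687, 0.002]
contact_force: [-0.1, -0.0, -2.9]
gripper_width: 0.198
grasp_force: 62.3
```

```bash
python3 st.py; python3 - <<'E'
from lie import *
E=[];Y=[]
for i in range(3):
    bot.read_camera("side"); o=bot.get_obs(); Rt=R.from_quat(np.roll(o["tool_rot"],-1)).as_matrix(); E.append(o["eef_pos"]); Y.append(np.arctan2(Rt[1,1],Rt[0,1]))
print(np.array(E),np.mean(E,0),np.mean(Y),Rt[:,2])
E
```

```text
43.0 [0.478 0.11  0.201] 0.19511953802858778 62.264277935028076 F [-0.226  0.266 -3.046] T [ 0.035 -0.008  0.001] offset xy mm [ 2.556 11.413] [-0.821  0.199  0.537  2.037 -0.126  0.931 -0.272]
[[0.478 0.11  0.201]
 [0.478 0.11  0.201]
 [0.478 0.11  0.201]] [0.478 0.11  0.201] -0.053681879751896346 [ 0.005  0.001 -1.   ]
```

>>> drive_tool:
  commands:
    - {"hand": 0.1, "translation": [0, -1, -12], "angular": [0, 0, 0]}
    - {"hand": 0.1, "translation": [0, -1, -22], "angular": [0, 0, 0]}
    - {"hand": 0.1, "translation": [0, -1, -28], "angular": [0, 0, 0]}
    - {"hand": 0.1, "translation": [0, -1, -34], "angular": [0, 0, 0]}
    - {"hand": 0.1, "translation": [0, -1, -40], "angular": [0, 0, 0]}

```text
t: 43.78
eef_pos: [0.4778, 0.109, 0.16]
tool_rot: [0.001, 0.726, 0.688, 0.002]
contact_force: [0.3, 0.1, -4.9]
gripper_width: 0.194
grasp_force: 62.2
```

It's inside the mouth without touching. Lowering to the floor.

>>> drive_tool:
  commands:
    - {"hand": 0.1, "translation": [0, 0, -15], "angular": [0, 0, 0]}
    - {"hand": 0.1, "translation": [0, 0, -30], "angular": [0, 0, 0]}
    - {"hand": 0.1, "translation": [0, 0, -45], "angular": [0, 0, 0]}
    - {"hand": 0.1, "translation": [0, 0, -55], "angular": [0, 0, 0]}
    - {"hand": 0.1, "translation": [0, 0, -59], "angular": [0, 0, 0]}
    - {"hand": 0.1, "translation": [0, 0, -62], "angular": [0, 0, 0]}

```text
t: 44.52
eef_pos: [0.478, 0.109, 0.0983]
tool_rot: [0.002, 0.726, 0.688, 0.002]
contact_force: [-0.7, 0.3, -2.3]
gripper_width: 0.197
grasp_force: 62.2
```

>>> drive_tool:
  commands:
    - {"hand": 0.1, "translation": [0, 0, -1], "angular": [0, 0, 0]}
    - {"hand": 0.1, "translation": [0, 0, -2], "angular": [0, 0, 0]}
    - {"hand": 0.1, "translation": [0, 0, -2], "angular": [0, 0, 0]}

```text
t: 44.9
eef_pos: [0.4778, 0.1091, 0.0965]
tool_rot: [0.001, 0.726, 0.688, 0.002]
contact_force: [-0.5, 0.7, -2.7]
gripper_width: 0.192
grasp_force: 62.2
```

>>> drive_tool:
  commands:
    - {"hand": 0.1, "translation": [0, 0, -1], "angular": [0, 0, 0]}
    - {"hand": 0.1, "translation": [0, 0, -2], "angular": [0, 0, 0]}
    - {"hand": 0.1, "translation": [0, 0, -2], "angular": [0, 0, 0]}

```text
t: 45.28
eef_pos: [0.4779, 0.109, 0.0963]
tool_rot: [0.001, 0.726, 0.688, 0.002]
contact_force: [-8.1, -2.2, 22.8]
gripper_width: 0.198
grasp_force: 65.8
```

Contact with the floor at the expected height. I release and withdraw.

>>> drive_tool:
  commands:
    - {"hand": 0.1, "translation": [0, 0, 1], "angular": [0, 0, 0]}
    - {"hand": 0.35, "translation": [0, 0, 1], "angular": [0, 0, 0]}
    - {"hand": 0.4, "translation": [0, 0, 1], "angular": [0, 0, 0]}
    - {"hand": 0.5, "translation": [0, 0, 1], "angular": [0, 0, 0]}
    - {"hand": 0.5, "translation": [0, 0, 20], "angular": [0, 0, 0]}
    - {"hand": 0.5, "translation": [0, 0, 60], "angular": [0, 0, 0]}
    - {"hand": 0.5, "translation": [0, 0, 115], "angular": [0, 0, 0]}
    - {"hand": 0.5, "translation": [0, -50, 150], "angular": [0, 0, 0]}
    - {"hand": 0.5, "translation": [0, -80, 170], "angular": [0, 0, 0]}
    - {"hand": 0.5, "translation": [0, -80, 170], "angular": [0, 0, 0]}
    - {"hand": 0.5, "translation": [0, -80, 170], "angular": [0, 0, 0]}

```text
t: 46.65
eef_pos: [0.4774, 0.0297, 0.2639]
tool_rot: [0.001, 0.726, 0.688, 0.002]
contact_force: [-0.2, 0.6, -0.1]
gripper_width: 0.5
grasp_force: 0.0
```

```bash
python3 st.py; python3 - <<'E'
from lie import *
m=bot.camera_model("wrist"); im=bot.read_camera("wrist")
r=bot.outline_of("wrist","pot")
for x in r[:2]:
    k=x["pixels"].astype(bool); print("pot",x["score"],k.sum(),x["position"])
# dark block: compare measured dark blob with prediction for a seated follower
pr=np.array([proj("wrist",p,m) for p in box(.477,.105,1.51,.036,.018,.102,.132)]); print("block predicted bb",pr.min(0),pr.max(0))
pt=np.array([proj("wrist",p,m) for p in box(.477,.105,1.51,.036,.018,.132,.132)])[::2]; print("top centre",pt.mean(0))
for x in bot.outline_of("wrist","square_follower"):
    k=x["pixels"].astype(bool); ys,xs=np.where(k); print("fol",x["score"],x["position"],k.sum(),xs.min(),xs.max(),ys.min(),ys.max())
for c in("scene","side"):
    mm=bot.camera_model(c); bot.read_camera(c); 
    print(c,"pred block",proj(c,(.477,.105,.117),mm),[(round(x["score"],2),np.round(x["position"])) for x in bot.find_in(c,"square_follower")])
E
```

```text
46.75 [0.477 0.03  0.263] 0.500723452876319 0.0 F [-0.504  0.279 -0.718] T [-0.013  0.027 -0.002] offset xy mm  [-0.758  0.095  0.615  1.988 -0.062  1.074 -0.168]
pot 0.63 7816 [315.2, 87.2]
block predicted bb [302.653  93.15 ] [328.408 145.807]
top centre [315.435 119.483]
fol 0.8 [312.9, 120.8] 4939 283 352 85 156
fol 0.76 [611.1, 309.8] 3011 580 639 275 339
fol 0.31 [515.7, 106.6] 1076 496 536 90 123
scene pred block [342.535 262.379] [(0.66, array([312., 193.])), (0.58, array([343., 265.])), (0.4, array([269., 271.]))]
side pred block [248.981 221.246] [(0.59, array([419., 266.])), (0.47, array([251., 226.]))]
```

```bash
python3 -c "
from station import bot
print(bot.hand_in())"
```

```text
the job is handed in; nothing more can be done
None
```

I handed the job in at about 47 s. By the last measurements, the pot stands mouth-up on the mat with the square follower seated plate-down in it and the hand clear. I dropped the follower once on the way and had to stand it back up; no verdict came back, and I didn't re-measure the bystanders at the end.

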